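# Stack two slide cases on the sloping rack

## Task

Take both white slide cases out of their docks and stack them on the sloping metal rack, the thick case on the bed and the thin case on top of it. Each lies flat, label face up, between the rack's cheeks, with its plain end resting against the backstop at the low end and its thumb tab pointing up the slope. Do not drop or throw the cases, and leave the other things on the bench where they are.

Things in the scene. Friction and masses are not known exactly. Their poses are not given: they have to be found in the camera images.
- thick_case: The thick slide case. White plastic, about 120 g, body 104 (x) x 56 (y) x 26 mm (z), paper label on its upper face. Origin: centre of the underside; z up out of the label face; x towards the end with the thumb tab; plain square end at x = -52 mm. At the start it lies flat on the bench, label up, tab first inside one of the docks (either one), about 45 mm of its plain end standing out of the mouth.
- thin_case: The thin slide case. White plastic, about 80 g, body 104 (x) x 56 (y) x 16 mm (z), paper label on its upper face. Origin: centre of the underside; z up out of the label face; x towards the end with the thumb tab; plain square end at x = -52 mm. At the start it lies flat on the bench, label up, tab first inside one of the docks (either one), about 45 mm of its plain end standing out of the mouth.
- thick_case_tab (a point): Middle of the thick case's thumb tab: 58 mm from the case's origin along x, at mid thickness. The tab is a tongue 30 mm wide and 6 mm thick that stands 12 mm out of the body's end.
- thin_case_tab (a point): Middle of the thin case's thumb tab: 58 mm from the case's origin along x, at mid thickness. The tab is a tongue 30 mm wide and 6 mm thick that stands 12 mm out of the body's end.
- dock_1: One of two like grey metal sleeves fixed to the bench, open only at the mouth, no floor (the case slides on the bench). Inside 66 mm wide, 80 deep, 32 high; walls and roof 3 mm. Origin: on the bench, middle of the mouth; x points into the dock, z up. A case with its tab is at first up to 75 mm deep inside; draw it out straight along -x.
- dock_2: The other dock, identical to dock_1; same frame.
- rack: Aluminium rack fixed to the bench: foot 140 x 80 x 5 mm, origin under its centre, x towards the high end. On its bed (see rack_bed) two cheeks flank the lowest 55 mm, 65 mm apart inside, 33 mm high, with 10 mm flared lips above (84 mm over all, top 43 mm off the bed); they cover the plain end of a seated case, which must be held nearer its tab.
- rack_bed: Sloping bed, rising 25 degrees away from the robot. Origin: on its surface at mid width, at the foot of the backstop (45 mm high, 4 thick), 35 mm above the bench; x up the slope, y across, z square out of the bed. Beyond x = 58 mm, to its end at 125, it is only 44 mm wide. A seated case has its origin at x = 52 mm, y = 0, z = 0 (thick) or 26 mm (thin).
- petri_dish: Bystander, loose: round petri dish, 59 mm across, 14 mm high; origin under its centre. Leave it alone.
- marker: Bystander, loose: marker pen lying on the bench, 17 x 135 x 16 mm (long along its y); origin under its middle. Leave it alone.
- small_bottle: Bystander, loose: small amber bottle with a white cap, 34 mm across, 64 mm high; origin under its centre. Leave it alone.
- green_bottle: Bystander, loose: white bottle with a green cap, 52 mm across, 82 mm high; origin under its centre. Leave it alone.

How it is judged:
By the outcome, as a careful person would: the job done as asked, in the order asked, and still so for the second after the job is handed in, with the robot touching nothing.
It also fails if it takes over 72 s, if anything falls off the work surface, if the arm or the gripper's body presses on something with over 40 N, if the wrist force passes 120 N, or if a joint passes its speed limit or range.

## Robot

A 6-joint arm with a two-finger parallel gripper is mounted at the origin on a cart in front of the work surface, level with it; the furniture and walls round the work are solid. World frame = base frame: x ahead of the robot, y to its left, z up, the work surface at z = 0. Lengths are in mm, angles in rad, forces in N, time in s.
With the tool pointing down it reaches from about 350 to 875 mm from the base axis. Payload 4.2 kg.
Tool frame: the origin (TCP) lies midway between the tips of the shut fingers; the grasp point (between the pads) lies 19 mm behind it (arm.tcp_to_grasp is the distance from the TCP to the grasp point, in mm); z points along the fingers, y is the line along which they close (so a half turn about z gives the same grasp; the last joint's range is limited). The gripper opens to 85 mm and grips with 20 to 120 N. Pads are 22 mm wide; open, the fingers measure 114 mm over their backs; the gripper's body (76 mm by 85 mm) begins 54 mm behind the grasp point. The pads swing forward as they close: fully open they stand 13 mm farther back than shut.
Start: joints at [-1.033, 0.385, 0.008, 0, -1.194, -0.259], TCP at [172.018, -600.84, 231.312] pointing down, gripper open.
Joint ranges: [-3.14, 3.14], [-1.21, 2.06], [-1.07, 1.41], [-3.16, 2.05], [-2.99, -0.16], [-3.1, 3.1]. Speed limits (rad/s): [2.79, 2.79, 3.14, 3.14, 3.14, 3.14].

## Interface

Orientations are given as a unit quaternion [x, y, z, w].
In Python, from bench import arm gives the robot as it stands.
- The arm moves only by the tool arm_command, never from a script. Its argument "rows" is a list of rows, each a list of 2 entries, a list of its own where there are three numbers: the shift along the tool's x, y, z as a fraction of full scale, then the turn, a rotation vector about the tool's x, y, z as a fraction of full scale. In form: [[[x, y, z], [wx, wy, wz]], ...]. A call has 1 to 5 rows; each row is the pose to reach, as a shift and turn from the pose commanded when the call began, along the tool's axes at that moment, turning the shorter way round; what a row does not reach only later rows make up. Full scale, the value 1, is 0.25 m for a shift and 180 degrees for a turn. A row lasts 1/10 s, in which the tool goes at most 50 mm and 8.59 degrees, less where a joint would pass 70% of its speed; a pose out of reach is approached as far as the arm can. A call with a number of a shift or a turn outside -1 to 1 is refused whole. A call with a gripper value outside its range is refused whole. "grip" is the opening, from 0 (shut) to 1 (fully open), set as the call begins (left out, the last holds). The fingers move at their own pace and stop on an object; the grip force is fixed at half the most. Time passes only in rows, so rows that repeat a pose let the fingers close. It gives the time, the measured TCP pose, the force, the opening and the grip force at its end, in the units of the state.
- arm.read_state(): the state, without advancing time (a new reading comes with each control period).
- arm.get_image(name): name is "scene" or "top" or "wrist"; returns (picture, depth): 384x512x3 uint8, blue, green, red; 384x512 float32, mm along the optical axis (not along the pixel's ray), 0 where there is no reading.
- arm.camera_info(name): a dict with "fx", "fy", "cx", "cy" (pixels), "extrinsics" (4x4, takes a point from camera to world coordinates). Camera axes: x right, y down, z forward; pixel columns grow to the right and rows downward; lengths in mm; the calibration is good to about 2 mm. A picture is of the moment at which its call begins: read the wrist's pose just before it. camera_info takes no time and is no camera call; for the wrist camera it gives the pose at the moment of the call.
- arm.job_done(): hands the job in; it is judged then, once.
Trained networks look in the newest picture that a camera, given by its name, has taken for a name from the list of things; names that differ only in an ending like _2 or _b are one class to them, and where a whole thing is asked for, a point or a joint stands for the part that bears it (a point fixed in the world has none). Each returns a list of dicts, best first, with "score" (0 to 1); they miss things now and then, are a little off and sometimes report something else, mostly with a low value. They report only what shows in the picture. A call takes as long as a camera call.
- arm.spot_in(camera, query): "position" ([column, row] in pixels, amid what is visible of it).
The state is a dict: "clock": time; "joints": joint angles; "joint_vel": joint speeds; "joint_efforts": joint torques, N m; "position": TCP position; "ee_rot": TCP orientation; "contact_force": force on the tool from outside, world axes, zero at the start; "wrist_torque": the same for the moment, N m; "gripper_width": finger opening in mm; "grasp_force": force on a finger pad.
Only numpy, scipy, OpenCV 4.12 (cv2) and the standard library are available. Lean on these libraries where they do the work, as an engineer would, in place of code of your own. Each camera call takes 0.05 s, during which the arm holds its last target. There are 200 camera calls.

## Working session

There is one attempt and no reset: what is moved stays moved. The work goes in short steps, Python scripts to look and compute and a tool call to move; the robot and the scene stay as the last step left them, time stands still between calls to the robot, and variables do not carry over. Pictures are saved under pics/ and viewed, at most 10 in all, crops included, and the job is handed in when it is done.

Besides the shell and the picture viewer there is one more tool, called after "Request:" as name(argument=value, ...), one argument or row to a line, values as JSON. arm_command: Moves the arm, as the interface text tells. Shift numbers are shares of 0.25 m and turn numbers shares of 180 degrees, none past 1 either way. Its arguments: {"type":"object","properties":{"rows":{"type":"array","items":{"type":"array"}},"grip":{"type":"number"}},"required":["rows"]}

```bash
ls; mkdir -p pics; cat > h.py <<'E'
import numpy as np, cv2
from bench import arm
from scipy.spatial.transform import Rotation as R
def pts(name, depth):
    c=arm.camera_info(name); v,u=np.mgrid[:depth.shape[0],:depth.shape[1]]
    P=np.stack([(u-c['cx'])/c['fx']*depth,(v-c['cy'])/c['fy']*depth,depth],-1)
    E=np.array(c['extrinsics']); P=P@E[:3,:3].T+E[:3,3]; P[depth<=0]=np.nan
    return P
E
python3 - <<'E'
from h import *
s=arm.read_state(); print(s)
for n in ['top','scene']:
    im,d=arm.get_image(n); P=pts(n,d); np.save(n+'.npy',P); cv2.imwrite(f'pics/{n}0.png',im)
    E=np.array(arm.camera_info(n)['extrinsics']); print(n,E[:3,3].round(),E[:3,2].round(2),arm.camera_info(n)['fx'])
    for q in ['thick_case','thin_case','dock_1','rack','rack_bed','petri_dish','marker','small_bottle','green_bottle']:
        for r in arm.spot_in(n,q)[:3]:
            u,v=np.round(r['position']).astype(int); print(q,round(r['score'],2),u,v,P[v,u].round())
E
```

```text
pics
{'clock': 0.0, 'joints': array([-1.03339907e+00,  3.85555118e-01,  6.61710296e-03, -5.03328560e-04,
       -1.19400139e+00, -2.58628040e-01]), 'joint_vel': array([-0.00143027,  0.00043932, -0.00173715, -0.00161996, -0.00142204,
        0.00026904]), 'joint_efforts': array([-3.31609508e-04, -3.92286694e+01,  1.88407373e+01,  4.18638155e+00,
       -4.61490912e-03, -5.85793558e-06]), 'position': array([ 171.85552666, -600.29494306,  230.21839891]), 'ee_rot': array([-1.38841687e-01,  9.90313982e-01,  1.07843931e-03, -1.99687809e-04]), 'contact_force': array([-0.04784817,  0.07478302, -0.13770552]), 'wrist_torque': array([-0.04300192, -0.01364079, -0.06363804]), 'grasp_force': 0.0, 'gripper_width': 85.56313730558477}
top [ 376. -158. 1152.] [ 0.16  0.02 -0.99] 407.54305370337926
thick_case 0.66 304 181 [ 572. -266.   27.]
thin_case 0.73 242 187 [554. -93.  20.]
dock_1 0.92 310 157 [ 639. -283.   36.]
dock_1 0.7 246 164 [ 618. -104.   34.]
rack 0.56 172 182 [561.  98.  54.]
rack_bed 0.69 166 186 [551. 115.  50.]
petri_dish 0.75 264 238 [ 413. -156.   15.]
marker 0.82 188 234 [422.  56.  15.]
green_bottle 0.78 349 179 [ 572. -384.   66.]
scene [-392.  369.  733.] [ 0.73 -0.41 -0.54] 483.1611577690601
thin_case 0.73 234 203 [568. -91.  15.]
thin_case 0.39 249 176 [ 642. -174.   37.]
dock_1 0.77 274 171 [ 637. -253.   34.]
dock_1 0.67 225 187 [622. -90.  35.]
rack 0.96 160 217 [550. 116.  50.]
rack_bed 0.67 234 200 [580. -97.  16.]
rack_bed 0.58 158 213 [561. 117.  55.]
marker 0.53 206 251 [421.  53.  14.]
small_bottle 0.58 254 177 [ 646. -193.   26.]
```

```bash
python3 - <<'E'
import cv2
im=cv2.imread('pics/top0.png')[120:260,120:370]; cv2.imwrite('pics/top0c.png',cv2.resize(im,None,fx=3.2,fy=3.2,interpolation=cv2.INTER_CUBIC))
im=cv2.imread('pics/scene0.png')[130:290,100:350]; cv2.imwrite('pics/sc0c.png',cv2.resize(im,None,fx=3.2,fy=3.2,interpolation=cv2.INTER_CUBIC))
E
```

```text
(no output)
```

View pics/top0c.png

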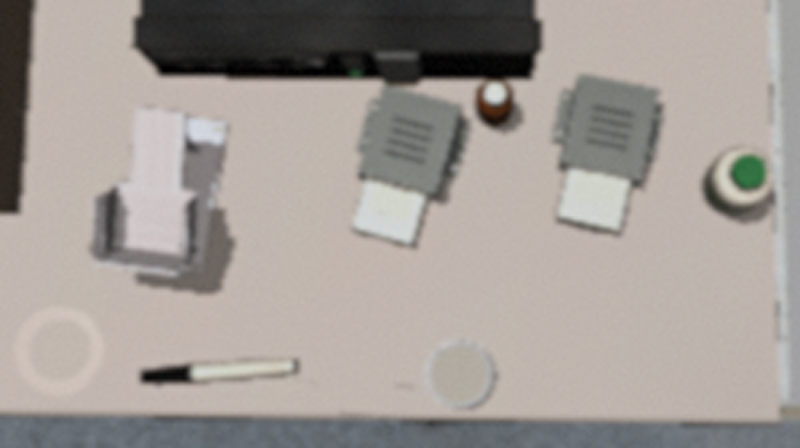

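View pics/sc0c.png

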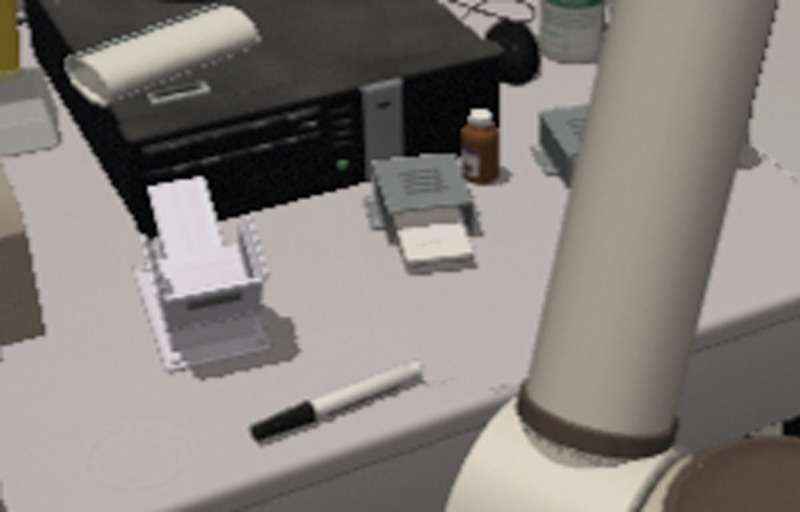

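The crop shows the rack at (150,190), the left dock with the thin case at (390,210), and the right dock with the thick case at (595,200). The instrument stands behind the docks. The scene view agrees: thin case at (435,245), and the arm hides the right dock. Next I'll fit the geometry from depth.

```bash
cat >> h.py <<'E'
def rect(P,m):
    p=P[m][:,:2].astype(np.float32); (c,s,a)=cv2.minAreaRect(p); return np.round(c,1),np.round(s,1),round(a,1),round(float(np.nanmedian(P[m][:,2])),1)
def box(P,x0,x1,y0,y1,z0,z1):
    return (P[...,0]>x0)&(P[...,0]<x1)&(P[...,1]>y0)&(P[...,1]<y1)&(P[...,2]>z0)&(P[...,2]<z1)
def rot(yaw,pitch=0):
    # yaw: heading of the case's tab direction; tool x = -that; pitch: slope angle
    u=np.array([np.cos(yaw)*np.cos(pitch),np.sin(yaw)*np.cos(pitch),np.sin(pitch)])
    y=np.array([-np.sin(yaw),np.cos(yaw),0]); z=np.cross(-u,y)
    return R.from_matrix(np.stack([-u,y,z],1))
def rel(p,Rt,p0=None,R0=None):
    s=arm.read_state()
    if p0 is None: p0,R0=s['position'],R.from_quat(s['ee_rot'])
    d=R0.inv().apply(np.array(p)-p0); w=(R0.inv()*Rt).as_rotvec(degrees=True)
    print('shift',(d/250).round(4),'turn',(w/180).round(4),'| mm',d.round(1),'deg',w.round(1))
E
python3 - <<'E'
from h import *
P=np.load('top.npy')
for n,b in dict(dockL=(560,720,-160,-40,30,40),dockR=(560,740,-345,-215,30,40)).items(): 
    m=box(P,*b); print(n,rect(P,m),m.sum())
caL=box(P,520,600,-140,-50,8,24); caR=box(P,520,610,-320,-220,14,31); print('thin',rect(P,caL),caL.sum(),'thick',rect(P,caR),caR.sum())
m=box(P,480,700,40,180,10,120); print('rack',rect(P,m)); 
# bed plane: narrow bed
q=P[box(P,570,660,80,150,45,120)]; print(len(q),[np.nanmin(q,0).round(),np.nanmax(q,0).round()])
for x in range(500,660,10):
    k=q2=P[box(P,x,x+10,40,180,8,130)]
    if len(k): print(x,len(k),k[:,1].min().round(),k[:,1].max().round(),np.percentile(k[:,2],[5,50,95]).round())
m=box(P,660,760,-150,200,40,400); k=P[m]; print('instr',k.min(0).round(),k.max(0).round())
E
```

```text
dockL (array([626.7, -99.9]), array([118.6, 109.3]), 89.8, 36.0) 762
dockR (array([ 620.5, -269.4]), array([110.5, 117.3]), 88.7, 36.0) 755
thin (array([562.9, -97.5]), array([70.6, 61.4]), 80.2, 17.2) 352 thick (array([ 576.8, -275. ]), array([70.3, 66.7]), 87.1, 27.1) 332
rack (array([601. ,  97.5]), array([ 83.7, 212.3]), 78.9, 69.2)
414 [array([570.,  80.,  47.]), array([635., 142.,  93.])]
500 93 73.0 153.0 [49. 70. 79.]
510 105 72.0 152.0 [34. 50. 82.]
520 123 72.0 152.0 [35. 41. 83.]
530 122 72.0 151.0 [37. 45. 88.]
540 130 64.0 150.0 [40. 50. 93.]
550 127 72.0 149.0 [48. 53. 93.]
560 109 71.0 142.0 [54. 57. 69.]
570 78 74.0 142.0 [56. 62. 66.]
580 72 74.0 127.0 [10. 67. 70.]
590 70 69.0 123.0 [10. 72. 76.]
600 73 64.0 123.0 [ 9. 77. 82.]
610 89 61.0 122.0 [ 9. 79. 86.]
620 78 59.0 121.0 [ 9. 86. 90.]
630 26 61.0 121.0 [ 9. 85. 90.]
640 1 91.0 91.0 [11. 11. 11.]
instr [ 675. -149.   41.] [760. 126. 143.]
```

```bash
python3 - <<'E'
from h import *
c=arm.camera_info('wrist'); E=np.array(c['extrinsics']); s=arm.read_state(); R0=R.from_quat(s['ee_rot'])
print(c['fx'],R0.inv().apply(E[:3,3]-s['position']).round(),R0.inv().apply(E[:3,2]).round(2))
rel([520,-265,250],rot(np.radians(-8)))
E
```

```text
276.075813449813 [  70.    0. -143.] [-0.28  0.    0.96]
shift [-1.7079  0.9083 -0.0748] turn [-0.     -0.      0.1332] | mm [-427.   227.1  -18.7] deg [-0. -0. 24.]
```

Request:
arm_command(
  rows=[
    [[-0.17,0.09,0],[0,0,0]],
    [[-0.34,0.18,0],[0,0,0]],
    [[-0.51,0.27,-0.02],[0,0,0]],
    [[-0.68,0.36,-0.03],[0,0,0]],
    [[-0.854,0.454,-0.037],[0,0,0]],
  ],
  grip=0.85,
)

```text
clock: 1.5
position: [347.2, -431.7, 241.1]
ee_rot: [-0.139, 0.99, -0.0, 0.0]
contact_force: [1.1, -1.1, -0.5]
gripper_width: 72.6
grasp_force: 0.0
```

Request:
arm_command(
  rows=[
    [[-0.17,0.09,0],[0,0,0.02]],
    [[-0.34,0.18,0],[0,0,0.05]],
    [[-0.51,0.27,-0.02],[0,0,0.09]],
    [[-0.68,0.36,-0.03],[0,0,0.133]],
    [[-0.854,0.454,-0.037],[0,0,0.133]],
  ],
)

```text
clock: 2.0
position: [521.3, -263.6, 250.5]
ee_rot: [0.071, 0.998, -0.0, 0.0]
contact_force: [0.9, -1.1, -0.2]
gripper_width: 73.1
grasp_force: 0.0
```

Request:
arm_command(
  rows=[
    [[0,0,0],[0,0,0]],
    [[0,0,0],[0,0,0]],
    [[0,0,0],[0,0,0]],
  ],
)

```text
clock: 2.3
position: [519.5, -265.4, 249.7]
ee_rot: [0.07, 0.998, 0.0, -0.0]
contact_force: [0.3, -0.2, -0.5]
gripper_width: 72.8
grasp_force: 0.0
```

```bash
python3 - <<'E'
from h import *
im,d=arm.get_image('wrist'); P=pts('wrist',d); np.save('w1.npy',P); cv2.imwrite('pics/w1.png',im)
print(arm.read_state()['gripper_width'])
for z0,z1 in [(14,31),(31,40)]:
    m=box(P,480,740,-340,-210,z0,z1); m=cv2.erode(m.astype(np.uint8),np.ones((3,3)))>0; print(z0,m.sum(),rect(P,m))
for q in ['thick_case','thin_case','dock_1']:
    for r in arm.spot_in('wrist',q)[:2]:
        u,v=np.round(r['position']).astype(int); print(q,round(r['score'],2),u,v,P[v,u].round())
E
```

```text
72.94525346728811
14 1209 (array([ 603.1, -242.1]), array([153.2,  70.7]), 43.9, 26.3)
31 2420 (array([ 632.9, -283.2]), array([68.7, 81. ]), 78.2, 35.4)
thick_case 0.73 256 199 [ 567. -271.   26.]
thin_case 0.78 381 176 [561. -93.  16.]
thin_case 0.43 168 222 [ 569. -385.   66.]
dock_1 0.93 252 240 [ 623. -285.   36.]
dock_1 0.77 372 219 [ 615. -115.   36.]
```

View pics/w1.png

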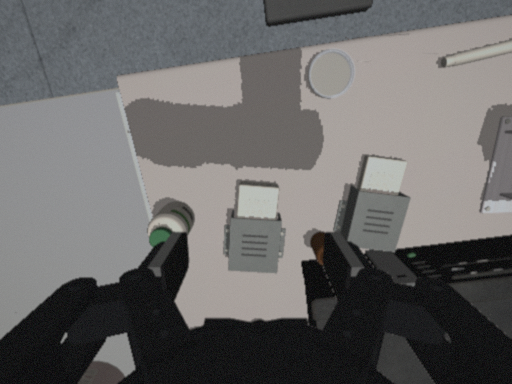

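The wrist view shows the thick case at (258,200) in its dock at (254,242), and the thin case at (382,177) in the other dock at (375,220). The finger tips are at (185,240) and (330,240).

```bash
cat >> h.py <<'E'
def comp(P,u,v,z0,z1):
    m=((P[...,2]>z0)&(P[...,2]<z1)).astype(np.uint8); n,l=cv2.connectedComponents(cv2.morphologyEx(m,cv2.MORPH_OPEN,np.ones((3,3))),connectivity=4)
    return l==l[v,u]
E
python3 - <<'E'
from h import *
P=np.load('w1.npy'); im=cv2.imread('pics/w1.png'); hsv=cv2.cvtColor(im,cv2.COLOR_BGR2HSV)
for n,u,v,z0,z1 in [('thick',256,199,21,30),('thin',381,176,10,21),('dockR',252,240,31,40),('dockL',372,219,31,40)]:
    m=comp(P,u,v,z0,z1); print(n,m.sum(),rect(P,m),np.nanmin(P[m],0).round(1),np.nanmax(P[m],0).round(1))
E
```

```text
thick 1344 (array([ 572.1, -269.6]), array([55.9, 49.2]), 77.3, 26.3) [ 542.7 -301.5   21. ] [ 600.3 -238.3   28.8]
thin 1475 (array([561.6, -88.4]), array([61., 51.]), 74.4, 16.4) [ 530.5 -123.6   10.1] [594.3 -58.9  19.3]
dockR 2658 (array([ 633.3, -283.2]), array([72. , 83.5]), 78.3, 35.4) [ 586.5 -326.3   31.8] [ 679.9 -240.5   38.3]
dockL 2852 (array([ 621. , -107.9]), array([73.4, 83.5]), 74.7, 35.4) [ 572.  -151.3   31. ] [668.8 -64.3  38.5]
```

```bash
python3 - <<'E'
from h import *
rel([569,-269.5,1],rot(np.radians(-12)))
E
```

```text
shift [-0.1987  0.0141  0.9959] turn [0.     0.     0.0219] | mm [-49.7   3.5 249. ] deg [0.  0.  3.9]
```

Request:
arm_command(
  rows=[
    [[-0.1,0.007,0.15],[0,0,0.022]],
    [[-0.199,0.014,0.35],[0,0,0.022]],
    [[-0.199,0.014,0.52],[0,0,0.022]],
    [[-0.199,0.014,0.65],[0,0,0.022]],
    [[-0.199,0.014,0.72],[0,0,0.022]],
  ],
)

```text
clock: 3.0
position: [567.3, -268.8, 65.9]
ee_rot: [0.105, 0.994, 0.001, -0.003]
contact_force: [0.3, -0.2, 1.1]
gripper_width: 72.8
grasp_force: 0.0
```

Request:
arm_command(
  rows=[
    [[0,0,0.07],[0,0,0]],
    [[0,0,0.14],[0,0,0]],
    [[0,0,0.2],[0,0,0]],
    [[0,0,0.25],[0,0,0]],
    [[0,0,0.276],[0,0,0]],
  ],
)

```text
clock: 3.5
position: [569.0, -268.9, -0.3]
ee_rot: [0.104, 0.995, 0.0, -0.001]
contact_force: [-0.6, 0.1, -0.1]
gripper_width: 72.6
grasp_force: 0.0
```

Request:
arm_command(
  rows=[
    [[0,0,0],[0,0,0]],
    [[0,0,0],[0,0,0]],
  ],
)

```text
clock: 3.7
position: [570.2, -268.8, 1.4]
ee_rot: [0.104, 0.995, -0.0, 0.0]
contact_force: [-0.2, -0.1, 0.4]
gripper_width: 72.4
grasp_force: 0.0
```

Request:
arm_command(
  rows=[
    [[0,0,0],[0,0,0]],
    [[0,0,0],[0,0,0]],
    [[0,0,0],[0,0,0]],
    [[0,0,0],[0,0,0]],
    [[0,0,0],[0,0,0]],
  ],
  grip=0.5,
)

```text
clock: 4.2
position: [570.8, -268.8, 2.2]
ee_rot: [0.104, 0.995, -0.0, 0.001]
contact_force: [-0.6, 0.5, 5.5]
gripper_width: 54.9
grasp_force: 65.0
```

Request:
arm_command(
  rows=[
    [[0.04,0,0],[0,0,0]],
    [[0.08,0,0],[0,0,0]],
    [[0.12,0,0],[0,0,0]],
    [[0.16,0,0],[0,0,0]],
    [[0.2,0,0],[0,0,0]],
  ],
)

```text
clock: 4.7
position: [522.3, -258.5, 2.2]
ee_rot: [0.103, 0.995, -0.001, 0.003]
contact_force: [2.9, -0.3, 5.2]
gripper_width: 54.9
grasp_force: 65.1
```

Request:
arm_command(
  rows=[
    [[0.04,0,0],[0,0,0]],
    [[0.08,0,0],[0,0,0]],
    [[0.12,0,0],[0,0,0]],
    [[0.16,0,0],[0,0,0]],
    [[0.18,0,0],[0,0,0]],
  ],
)

```text
clock: 5.2
position: [478.0, -249.1, 2.2]
ee_rot: [0.103, 0.995, -0.0, 0.003]
contact_force: [4.3, -0.6, 5.9]
gripper_width: 54.4
grasp_force: 65.2
```

Request:
arm_command(
  rows=[
    [[0,0,0],[0,0,0]],
    [[0,0,0],[0,0,0]],
    [[0,0,0],[0,0,0]],
    [[0,0,-0.02],[0,0,0]],
    [[0,0,-0.06],[0,0,0]],
  ],
  grip=0.85,
)

```text
clock: 5.7
position: [476.0, -248.7, 15.3]
ee_rot: [0.104, 0.995, 0.0, -0.001]
contact_force: [-0.3, -0.5, 0.6]
gripper_width: 72.7
grasp_force: 0.0
```

Request:
arm_command(
  rows=[
    [[0,0,-0.12],[0,0,0]],
    [[0,0,-0.25],[0,0,0]],
    [[0,0,-0.4],[0,0,0]],
    [[0,0,-0.5],[0,0,0]],
    [[0,0,-0.5],[0,0,0]],
  ],
)

```text
clock: 6.2
position: [479.4, -249.7, 145.9]
ee_rot: [0.103, 0.995, -0.001, 0.005]
contact_force: [0.8, 0.3, -1.0]
gripper_width: 72.4
grasp_force: 0.0
```

Request:
arm_command(
  rows=[
    [[0,0,0],[0,0,0]],
    [[0,0,0],[0,0,0]],
  ],
)

```text
clock: 6.4
position: [476.0, -248.7, 140.1]
ee_rot: [0.104, 0.995, 0.0, -0.001]
contact_force: [0.2, 0.3, 0.0]
gripper_width: 72.5
grasp_force: 0.0
```

```bash
python3 - <<'E'
from h import *
im,d=arm.get_image('wrist'); P=pts('wrist',d); np.save('w2.npy',P); cv2.imwrite('pics/w2.png',im)
for q in ['thick_case','thick_case_tab','petri_dish']:
    for r in arm.spot_in('wrist',q)[:2]:
        u,v=np.round(r['position']).astype(int); print(q,round(r['score'],2),u,v,P[v,u].round())
        if q=='thick_case': m=comp(P,u,v,21,30); print(m.sum(),rect(P,m))
E
```

```text
thick_case 0.74 253 209 [ 498. -255.   26.]
5481 (array([ 505.5, -254.6]), array([ 56.1, 104. ]), 76.7, 25.9)
thick_case_tab 0.96 253 210 [ 499. -255.   27.]
petri_dish 0.97 341 101 [ 415. -154.   15.]
petri_dish 0.74 122 346 [ 582. -393.   82.]
```

View pics/w2.png

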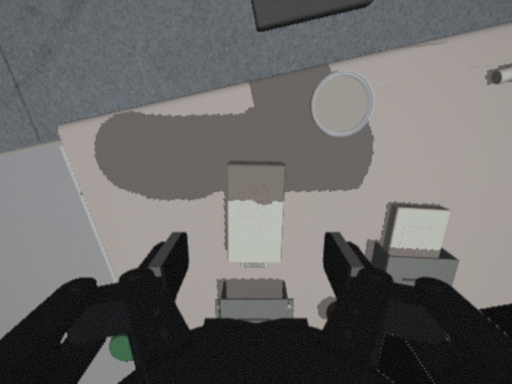

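The drawn thick case now lies clear at (255,213), with its tab towards the dock at (255,265). The petri dish hasn't moved. The fitted rectangle, 56.1 x 104.0 mm, matches the known size. Next I draw out the thin case.

```bash
python3 - <<'E'
from h import *
rel([560,-89.5,70],rot(np.radians(-15.3)))
E
```

```text
shift [-0.1962  0.6925  0.2788] turn [-0.     -0.0007  0.0187] | mm [-49.  173.1  69.7] deg [-0.  -0.1  3.4]
```

Request:
arm_command(
  rows=[
    [[-0.05,0.17,0],[0,0,0.01]],
    [[-0.1,0.34,0],[0,0,0.019]],
    [[-0.15,0.52,0.06],[0,0,0.019]],
    [[-0.196,0.66,0.15],[0,0,0.019]],
    [[-0.196,0.693,0.28],[0,0,0.019]],
  ],
)

```text
clock: 7.1
position: [564.3, -86.4, 71.1]
ee_rot: [0.131, 0.991, 0.0, 0.003]
contact_force: [-0.2, -0.6, -0.3]
gripper_width: 72.7
grasp_force: 0.0
```

Request:
arm_command(
  rows=[
    [[0,0,0],[0,0,0]],
    [[0,0,0],[0,0,0]],
  ],
)

```text
clock: 7.3
position: [560.2, -89.8, 70.3]
ee_rot: [0.133, 0.991, -0.001, -0.001]
contact_force: [-0.2, 0.4, 1.3]
gripper_width: 72.2
grasp_force: 0.0
```

```bash
python3 - <<'E'
from h import *
im,d=arm.get_image('wrist'); P=pts('wrist',d)
for q in ['thin_case']:
    for r in arm.spot_in('wrist',q)[:2]:
        u,v=np.round(r['position']).astype(int); print(q,round(r['score'],2),u,v,P[v,u].round()); m=comp(P,u,v,10.5,21); print(m.sum(),rect(P,m))
rel([560,-89.5,-2],rot(np.radians(-15.3)))
E
```

```text
thin_case 0.85 259 208 [nan nan nan]
182208 (array([nan, nan]), array([nan,  0.]), nan, 2.0)
thin_case 0.67 104 32 [ 421. -152.   15.]
6291 (array([ 424.9, -154.8]), array([59.7, 46.9]), 75.6, 14.7)
shift [0.0064 0.0018 0.2967] turn [ 0.0001  0.0007 -0.0004] | mm [ 1.6  0.4 74.2] deg [ 0.   0.1 -0.1]
```

Request:
arm_command(
  rows=[
    [[0,0,0.07],[0,0,0]],
    [[0,0,0.14],[0,0,0]],
    [[0,0,0.2],[0,0,0]],
    [[0,0,0.25],[0,0,0]],
    [[0,0,0.285],[0,0,0]],
  ],
)

```text
clock: 7.9
position: [561.0, -90.2, -0.1]
ee_rot: [0.134, 0.991, 0.0, 0.001]
contact_force: [0.3, 0.5, 0.1]
gripper_width: 72.5
grasp_force: 0.0
```

Request:
arm_command(
  rows=[
    [[0,0,0],[0,0,0]],
    [[0,0,0],[0,0,0]],
    [[0,0,0],[0,0,0]],
    [[0,0,0],[0,0,0]],
    [[0,0,0],[0,0,0]],
  ],
  grip=0.5,
)

```text
clock: 8.4
position: [560.8, -89.5, -0.0]
ee_rot: [0.133, 0.991, 0.0, 0.0]
contact_force: [-0.1, -0.3, 0.2]
gripper_width: 54.1
grasp_force: 64.4
```

Request:
arm_command(
  rows=[
    [[0.04,0,0],[0,0,0]],
    [[0.08,0,0],[0,0,0]],
    [[0.12,0,0],[0,0,0]],
    [[0.16,0,0],[0,0,0]],
    [[0.2,0,0],[0,0,0]],
  ],
)

```text
clock: 8.9
position: [511.9, -75.9, -0.1]
ee_rot: [0.133, 0.991, 0.0, 0.001]
contact_force: [2.0, -0.1, 1.4]
gripper_width: 54.5
grasp_force: 64.5
```

Request:
arm_command(
  rows=[
    [[0.04,0,0],[0,0,0]],
    [[0.08,0,0],[0,0,0]],
    [[0.12,0,0],[0,0,0]],
    [[0.16,0,0],[0,0,0]],
    [[0.18,0,0],[0,0,0]],
  ],
)

```text
clock: 9.4
position: [468.5, -64.1, -0.1]
ee_rot: [0.133, 0.991, 0.0, 0.0]
contact_force: [2.7, -0.3, 3.0]
gripper_width: 54.5
grasp_force: 64.7
```

Request:
arm_command(
  rows=[
    [[0,0,0],[0,0,0]],
    [[0,0,0],[0,0,0]],
    [[0,0,0],[0,0,0]],
    [[0,0,-0.02],[0,0,0]],
    [[0,0,-0.06],[0,0,0]],
  ],
  grip=0.85,
)

```text
clock: 9.9
position: [468.3, -64.6, 14.3]
ee_rot: [0.134, 0.991, -0.0, -0.001]
contact_force: [-0.5, 0.3, 0.0]
gripper_width: 72.5
grasp_force: 0.0
```

Request:
arm_command(
  rows=[
    [[0,0,-0.12],[0,0,0]],
    [[0,0,-0.25],[0,0,0]],
    [[0,0,-0.4],[0,0,0]],
    [[0,0,-0.55],[0,0,0]],
    [[0,0,-0.55],[0,0,0]],
  ],
)

```text
clock: 10.4
position: [472.6, -64.1, 158.2]
ee_rot: [0.133, 0.991, 0.001, 0.006]
contact_force: [-0.1, 0.3, -0.5]
gripper_width: 72.7
grasp_force: 0.0
```

Request:
arm_command(
  rows=[
    [[0,0,0],[0,0,0]],
    [[0,0,0],[0,0,0]],
  ],
)

```text
clock: 10.6
position: [468.1, -64.5, 151.5]
ee_rot: [0.134, 0.991, -0.0, -0.001]
contact_force: [-0.8, -0.5, -0.6]
gripper_width: 72.2
grasp_force: 0.0
```

```bash
python3 - <<'E'
from h import *
im,d=arm.get_image('wrist'); P=pts('wrist',d)
for r in arm.spot_in('wrist','thin_case')[:2]:
        u,v=np.round(r['position']).astype(int); print(round(r['score'],2),u,v,P[v,u].round()); m=comp(P,u,v,10.5,21); print(m.sum(),rect(P,m))
rel([450,112,240],rot(np.radians(-8)))
E
```

```text
0.76 256 203 [491. -69.  16.]
4886 (array([498.2, -72. ]), array([ 56. , 112.7]), 74.3, 15.9)
shift [ 0.2577  0.6613 -0.3562] turn [-0.0003 -0.0008 -0.0409] | mm [ 64.4 165.3 -89. ] deg [-0.1 -0.2 -7.4]
```

Request:
arm_command(
  rows=[
    [[0.05,0.13,-0.07],[0,0,-0.01]],
    [[0.1,0.26,-0.15],[0,0,-0.02]],
    [[0.15,0.4,-0.22],[0,0,-0.04]],
    [[0.2,0.53,-0.29],[0,0,-0.041]],
    [[0.258,0.661,-0.356],[0,0,-0.041]],
  ],
)

```text
clock: 11.2
position: [450.0, 113.2, 240.8]
ee_rot: [0.069, 0.998, -0.001, -0.001]
contact_force: [0.3, -0.6, 0.7]
gripper_width: 72.1
grasp_force: 0.0
```

Request:
arm_command(
  rows=[
    [[0,0,0],[0,0,0]],
    [[0,0,0],[0,0,0]],
    [[0,0,0],[0,0,0]],
  ],
)

```text
clock: 11.5
position: [449.9, 111.3, 239.7]
ee_rot: [0.07, 0.998, -0.001, -0.001]
contact_force: [-0.0, -0.1, -0.7]
gripper_width: 72.4
grasp_force: 0.0
```

```bash
python3 - <<'E'
from h import *
im,d=arm.get_image('wrist'); P=pts('wrist',d); np.save('w3.npy',P); cv2.imwrite('pics/w3.png',im)
for q in ['rack','rack_bed']:
    for r in arm.spot_in('wrist',q)[:2]:
        u,v=np.round(r['position']).astype(int); print(q,round(r['score'],2),u,v,P[v,u].round())
E
```

```text
rack 0.86 267 252 [559. 111.  55.]
rack_bed 0.86 266 253 [561. 110.  54.]
```

View pics/w3.png

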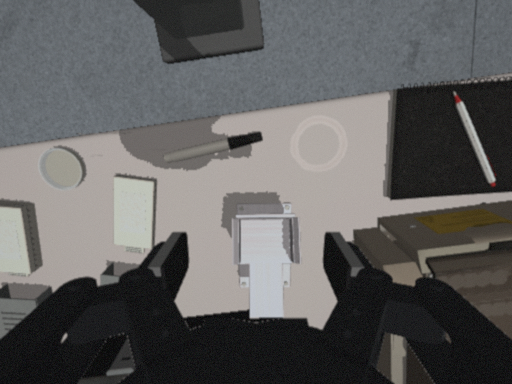

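The rack shows its backstop at row 215, the cheeks at columns 235 and 298, and the narrow bed running to (266,318). I'll fit the bed frame from this view.

```bash
cat > bed.py <<'E'
from h import *
from scipy.optimize import least_squares
def fit(P,a0=-6):
    q=P[box(P,490,660,30,190,25,140)]
    # plane on central strip
    c=q[(abs(q[:,1]-110+ (q[:,0]-520)*.11)<18)&(q[:,0]>520)&(q[:,0]<630)]
    A=np.c_[c[:,:2],np.ones(len(c))]; w=np.ones(len(c),bool)
    for _ in range(6):
        k=np.linalg.lstsq(A[w],c[w][:,2],rcond=None)[0]; w=abs(A@k-c[:,2])<2.5
    n=np.array([-k[0],-k[1],1]); n/=np.linalg.norm(n)
    print('slope',np.degrees(np.arccos(n[2])).round(1),'uphill hdg',np.degrees(np.arctan2(k[1],k[0])).round(1),w.sum(),len(c))
    return k,n,q
if __name__=='__main__':
    P=np.load('w3.npy'); k,n,q=fit(P)
    h=(q-np.c_[q[:,:2],np.ones(len(q))]@k[:,None]*[[0,0,1]])[:,2]*n[2]  # height off bed
    nb=q[(abs(h)<3)&(q[:,0]>575)&(q[:,0]<640)]; print('narrow',rect(nb[None],np.ones((1,len(nb)),bool)),len(nb))
    for x in range(575,630,8):
        s=nb[(nb[:,0]>x)&(nb[:,0]<x+8)]; print(x,s[:,1].min().round(1),s[:,1].max().round(1))
    bs=q[(h>10)&(q[:,0]<520)&(abs(q[:,1]-113)<25)]; print('backstop',bs.min(0).round(1),bs.max(0).round(1),len(bs))
    for z in (10,20,30,38):
        for s in (-1,1):
            m=(abs(h-z)<5)&((q[:,1]-112)*s>25)&(q[:,0]>515)&(q[:,0]<560); 
            if m.sum(): print(z,s,m.sum(),np.percentile(q[m,1],[5,50,95]).round(1),np.polyfit(q[m,0],q[m,1],1).round(3))
    m=q[(abs(h)<2.5)&(abs(q[:,1]-112)<20)]; print('bed lowest x',np.sort(m[:,0])[:8].round(1), 'highest',m[:,0].max(),'z at',(k@[505,112,1]).round(1),(k@[510,112,1]).round(1))
E
python3 bed.py
```

```text
slope 25.0 uphill hdg -7.0 2591 2599
narrow (array([603.5, 110.7]), array([58.9, 60.8]), 85.6, 74.7) 1757
575 84.3 142.3
583 83.2 127.9
591 82.3 126.6
599 81.1 125.4
607 80.8 124.2
615 80.2 124.4
623 79.1 123.0
backstop [494.7  88.5  47.9] [517.3 137.4  77.2] 207
10 -1 41 [76.5 78.7 81.3] [-1.23000e-01  1.45026e+02]
10 1 41 [140.7 143.6 146.1] [-4.40000e-02  1.67536e+02]
20 1 32 [141.9 144.1 146.4] [-1.24000e-01  2.10774e+02]
30 -1 90 [75.9 78.5 81.1] [-1.27000e-01  1.46509e+02]
30 1 106 [142.4 145.2 147.7] [-1.26000e-01  2.12847e+02]
38 -1 190 [72.  75.5 79.4] [-1.13000e-01  1.35893e+02]
38 1 259 [144.4 148.4 152.4] [-1.26000e-01  2.16181e+02]
bed lowest x [516.9 517.6 517.9 518.3 518.6 518.7 518.8 518.8] highest 634.7159705537811 z at 28.3 30.6
```

```bash
python3 - <<'E'
from h import *
rel([532.7,-261,120],rot(np.radians(-13.3)))
E
```

```text
shift [-0.5358 -1.4263  0.4818] turn [-0.0005 -0.0005  0.0291] | mm [-134.  -356.6  120.5] deg [-0.1 -0.1  5.2]
```

Request:
arm_command(
  rows=[
    [[-0.06,-0.18,0],[0,0,0]],
    [[-0.12,-0.36,0],[0,0,0]],
    [[-0.18,-0.54,0],[0,0,0]],
    [[-0.24,-0.71,0],[0,0,0]],
    [[-0.268,-0.88,0],[0,0,0]],
  ],
)

```text
clock: 12.15
position: [486.5, -117.8, 240.6]
ee_rot: [0.07, 0.998, -0.0, -0.0]
contact_force: [-0.4, 0.5, -0.3]
gripper_width: 72.7
grasp_force: 0.0
```

Request:
arm_command(
  rows=[
    [[-0.08,-0.15,0.08],[0,0,0.01]],
    [[-0.16,-0.3,0.18],[0,0,0.02]],
    [[-0.22,-0.42,0.3],[0,0,0.029]],
    [[-0.26,-0.52,0.42],[0,0,0.029]],
    [[-0.268,-0.546,0.482],[0,0,0.029]],
  ],
)

```text
clock: 12.65
position: [532.0, -262.6, 116.6]
ee_rot: [0.117, 0.993, 0.0, -0.003]
contact_force: [-1.0, -0.3, 0.4]
gripper_width: 72.6
grasp_force: 0.0
```

Request:
arm_command(
  rows=[
    [[0,0,0],[0,0,0]],
    [[0,0,0],[0,0,0]],
    [[0,0,0],[0,0,0]],
  ],
)

```text
clock: 12.95
position: [534.4, -259.5, 122.0]
ee_rot: [0.115, 0.993, -0.0, 0.001]
contact_force: [-0.1, 0.3, -0.3]
gripper_width: 72.6
grasp_force: 0.0
```

```bash
python3 - <<'E'
from h import *
rel([532.7,-261,1],rot(np.radians(-13.3)))
E
```

```text
shift [ 0.0066 -0.0074  0.484 ] turn [-0.0001  0.0008  0.0008] | mm [  1.6  -1.8 121. ] deg [-0.   0.1  0.1]
```

Request:
arm_command(
  rows=[
    [[0.006,-0.007,0.12],[0,0,0]],
    [[0.006,-0.007,0.24],[0,0,0]],
    [[0.006,-0.007,0.34],[0,0,0]],
    [[0.006,-0.007,0.43],[0,0,0]],
    [[0.006,-0.007,0.483],[0,0,0]],
  ],
)

```text
clock: 13.45
position: [532.1, -260.2, -0.4]
ee_rot: [0.114, 0.993, 0.0, 0.0]
contact_force: [-0.2, -1.5, -0.4]
gripper_width: 72.9
grasp_force: 0.0
```

Request:
arm_command(
  rows=[
    [[0,0,0],[0,0,0]],
    [[0,0,0],[0,0,0]],
    [[0,0,0],[0,0,0]],
  ],
)

```text
clock: 13.75
position: [533.2, -261.1, 1.5]
ee_rot: [0.114, 0.993, -0.0, 0.002]
contact_force: [0.1, -0.3, 0.5]
gripper_width: 72.6
grasp_force: 0.0
```

Request:
arm_command(
  rows=[
    [[0,0,0],[0,0,0]],
    [[0,0,0],[0,0,0]],
    [[0,0,0],[0,0,0]],
    [[0,0,0],[0,0,0]],
    [[0,0,0],[0,0,0]],
  ],
  grip=0.5,
)

```text
clock: 14.25
position: [533.1, -261.2, 1.4]
ee_rot: [0.115, 0.993, -0.0, 0.001]
contact_force: [-0.5, 2.3, 6.1]
gripper_width: 54.6
grasp_force: 65.5
```

Request:
arm_command(
  rows=[
    [[0,0,-0.05],[0,0,0]],
    [[0,0,-0.15],[0,0,0]],
    [[0,0,-0.3],[0,0,0]],
    [[0,0,-0.48],[0,0,0]],
    [[0,0,-0.64],[0,0,0]],
  ],
)

```text
clock: 14.75
position: [531.6, -260.9, 162.2]
ee_rot: [0.115, 0.993, 0.0, 0.0]
contact_force: [1.4, 0.2, -0.9]
gripper_width: 54.8
grasp_force: 64.6
```

Request:
arm_command(
  rows=[
    [[0,0,0],[0,0,0]],
    [[0,0,0],[0,0,0]],
    [[0,0,0],[0,0,0]],
  ],
)

```text
clock: 15.05
position: [530.7, -260.5, 158.5]
ee_rot: [0.115, 0.993, 0.001, -0.001]
contact_force: [-0.4, -0.3, -2.4]
gripper_width: 54.4
grasp_force: 64.7
```

```bash
cat >> h.py <<'E'
B=np.array([519.7,114.1,35]); YB=np.radians(-7); RB=rot(YB,np.radians(25))
def bed(x,y,z): # bed coords -> world
    M=RB.as_matrix(); return B+ -M[:,0]*x+M[:,1]*y-M[:,2]*z
E
python3 - <<'E'
from h import *
T=bed(86,0,75); print(T.round(1)); rel(T,RB)
E
```

```text
[565.6 108.5 139.3]
shift [0.2015 1.4686 0.0784] turn [-0.0073 -0.1397 -0.0341] | mm [ 50.4 367.2  19.6] deg [ -1.3 -25.1  -6.1]
```

Request:
arm_command(
  rows=[
    [[0.02,0.12,0],[0,0,0]],
    [[0.04,0.27,0],[0,0,0]],
    [[0.06,0.43,0],[0,0,0]],
    [[0.08,0.59,0],[0,0,0]],
    [[0.1,0.75,0],[0,0,0]],
  ],
)

```text
clock: 15.55
position: [549.2, -71.3, 157.9]
ee_rot: [0.115, 0.993, -0.0, -0.002]
contact_force: [1.4, 0.4, -0.7]
gripper_width: 55.0
grasp_force: 64.6
```

Request:
arm_command(
  rows=[
    [[0.03,0.17,-0.05],[-0.001,-0.028,-0.007]],
    [[0.06,0.34,-0.05],[-0.003,-0.056,-0.014]],
    [[0.08,0.5,0],[-0.004,-0.084,-0.02]],
    [[0.1,0.63,0.03],[-0.006,-0.112,-0.027]],
    [[0.1015,0.7186,0.05],[-0.0073,-0.1397,-0.0341]],
  ],
)

```text
clock: 16.05
position: [569.6, 85.0, 152.9]
ee_rot: [0.069, 0.978, -0.023, 0.195]
contact_force: [2.1, -2.3, 0.5]
gripper_width: 55.1
grasp_force: 64.6
```

Request:
arm_command(
  rows=[
    [[0,0,0],[0,0,0]],
    [[0,0,0],[0,0,0]],
    [[0,0,0],[0,0,0]],
  ],
)

```text
clock: 16.35
position: [572.9, 81.5, 156.1]
ee_rot: [0.074, 0.977, -0.022, 0.197]
contact_force: [-0.2, 0.1, -0.5]
gripper_width: 55.1
grasp_force: 64.6
```

```bash
python3 - <<'E'
from h import *
rel(bed(86,0,3),RB); s=arm.read_state(); print(RB.inv().apply(s['position']-B).round(1))
im,d=arm.get_image('wrist'); P=pts('wrist',d); cv2.imwrite('pics/w4.png',im)
E
```

```text
shift [0.0564 0.1103 0.3307] turn [-0.008  -0.0121 -0.0072] | mm [14.1 27.6 82.7] deg [-1.4 -2.2 -1.3]
[-102.6  -25.8  -85.8]
```

View pics/w4.png

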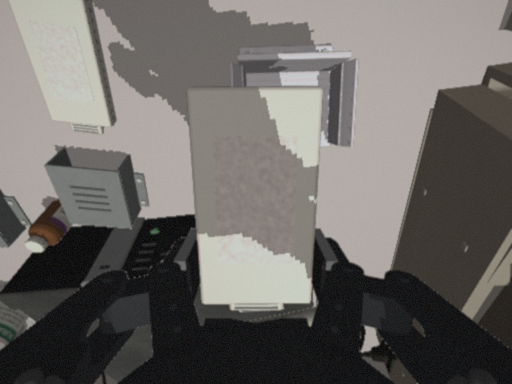

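The case is held square, centred at columns 256-257. The rack's cheeks and backstop are visible behind it at (295,90). I'll align over the rack, then measure the case in the hand.

Request:
arm_command(
  rows=[
    [[0.02,0.04,0],[-0.002,-0.003,-0.002]],
    [[0.04,0.08,0.01],[-0.004,-0.006,-0.004]],
    [[0.056,0.11,0.03],[-0.008,-0.0121,-0.0072]],
    [[0.056,0.11,0.04],[-0.008,-0.0121,-0.0072]],
    [[0.056,0.11,0.04],[-0.008,-0.0121,-0.0072]],
  ],
)

```text
clock: 16.9
position: [568.6, 109.0, 142.7]
ee_rot: [0.061, 0.975, -0.013, 0.215]
contact_force: [0.9, 0.1, -2.0]
gripper_width: 54.8
grasp_force: 64.6
```

Request:
arm_command(
  rows=[
    [[0,0,0],[0,0,0]],
    [[0,0,0],[0,0,0]],
  ],
)

```text
clock: 17.1
position: [568.7, 110.4, 143.2]
ee_rot: [0.059, 0.975, -0.013, 0.216]
contact_force: [-0.4, -0.1, -1.2]
gripper_width: 55.5
grasp_force: 64.6
```

```bash
cat > inhand.py <<'E'
from h import *
def meas(top):
    # case in the hand, in bed coords: top face near the tool
    im,d=arm.get_image('wrist'); P=pts('wrist',d); s=arm.read_state(); R0=R.from_quat(s['ee_rot'])
    M=RB.as_matrix()*[-1,1,-1]
    t=(s['position']-B)@M; print('tcp bed',t.round(1),'tilt err deg',(RB.inv()*R0).as_rotvec(degrees=True).round(2), s['contact_force'].round(1))
    b=(P-B)@M; g=b-t
    m=(abs(g[...,2]-top)<6)&(g[...,0]>-110)&(g[...,0]<60)&(abs(g[...,1])<40)
    m=cv2.morphologyEx(m.astype(np.uint8),cv2.MORPH_OPEN,np.ones((3,3)))>0
    q=b[m]; A=np.c_[q[:,:2],np.ones(len(q))]; k=np.linalg.lstsq(A,q[:,2],rcond=None)[0]
    print('n',len(q),'plane slopes deg',np.degrees(np.arctan(k[:2])).round(1),'top z rel tcp',np.median(g[m][:,2]).round(1),rect(b,m),'x',np.percentile(q[:,0],[.5,99.5]).round(1),'y',np.percentile(q[:,1],[.5,99.5]).round(1))
    return b
if __name__=='__main__':
    import sys; meas(float(sys.argv[1])); rel(bed(86,0,3),RB)
E
python3 inhand.py 25
```

```text
tcp bed [90.1  2.3 77.3] tilt err deg [-0.05  0.06 -0.08] [ 0.1 -0.  -1. ]
n 27376 plane slopes deg [-0.   0.1] top z rel tcp 24.8 (array([62.5,  2.4]), array([ 79.9, 104.1]), 89.9, 102.1) x [ 11.  112.8] y [-29.6  34.3]
shift [ 0.016  -0.0095  0.2973] turn [ 0.0003 -0.0003  0.0004] | mm [ 4.  -2.4 74.3] deg [ 0.  -0.1  0.1]
```

Request:
arm_command(
  rows=[
    [[0.016,-0.0095,0],[0,0,0]],
    [[0.016,-0.0095,0.06],[0,0,0]],
    [[0.016,-0.0095,0.12],[0,0,0]],
    [[0.016,-0.0095,0.18],[0,0,0]],
    [[0.016,-0.0095,0.22],[0,0,0]],
  ],
)

```text
clock: 17.65
position: [594.3, 103.9, 107.5]
ee_rot: [0.056, 0.979, -0.012, 0.197]
contact_force: [0.0, 0.1, -1.0]
gripper_width: 54.5
grasp_force: 64.6
```

Request:
arm_command(
  rows=[
    [[0,0,0],[0,0,0]],
    [[0,0,0],[0,0,0]],
  ],
)

```text
clock: 17.85
position: [593.5, 104.1, 108.4]
ee_rot: [0.056, 0.979, -0.012, 0.198]
contact_force: [-0.7, 0.3, -1.2]
gripper_width: 54.9
grasp_force: 64.6
```

```bash
python3 inhand.py 25
```

```text
tcp bed [98.6 -0.8 35.4] tilt err deg [-0.09  2.1  -0.41] [ 0.7  0.1 -1.4]
n 27364 plane slopes deg [-2.1  0.1] top z rel tcp 26.0 (array([72., -1.]), array([104.3,  79.8]), 0.5, 61.5) x [ 20.4 122.1] y [-32.5  30.8]
shift [0.0456 0.0035 0.1315] turn [ 0.0005 -0.0117  0.0023] | mm [11.4  0.9 32.9] deg [ 0.1 -2.1  0.4]
```

```bash
python3 - <<'E'
from h import *
print(arm.read_state()['joints'].round(3))
E
```

```text
[ 0.403  0.312 -0.795  1.054 -0.225 -3.096]
```

The wrist hit the singular limit (joint 5 near -0.16, joint 6 near -3.1) because the tool lines up with the forearm at this tilt. I'll take the case back to clear bench and regrasp it with the tool leaning 18° relative to the case. That leaves the tool only about 7° off vertical at the rack.

Request:
arm_command(
  rows=[
    [[0,0,-0.06],[0,0,0]],
    [[0,0,-0.12],[0,0,0]],
    [[0,0,-0.2],[0,0,0]],
    [[0,0,-0.26],[0,0,0]],
    [[0,0,-0.32],[0,0,0]],
  ],
)

```text
clock: 18.4
position: [561.9, 108.4, 183.9]
ee_rot: [0.056, 0.978, -0.011, 0.199]
contact_force: [0.3, 0.2, -1.8]
gripper_width: 54.6
grasp_force: 64.5
```

Request:
arm_command(
  rows=[
    [[0,0,0],[0,0,0]],
    [[0,0,0],[0,0,0]],
  ],
)

```text
clock: 18.6
position: [562.3, 108.2, 183.0]
ee_rot: [0.056, 0.978, -0.012, 0.199]
contact_force: [-0.0, 0.3, -1.6]
gripper_width: 55.0
grasp_force: 64.7
```

```bash
python3 - <<'E'
from h import *
s=arm.read_state();print(s['joints'].round(3),s['position'].round(1))
rel([560,-60,170],rot(np.radians(-10)))
E
```

```text
[ 0.56   0.178 -0.671  0.57  -0.469 -2.725] [562.3 108.2 183. ]
shift [-0.0418 -0.6693  0.0744] turn [0.0037 0.1275 0.0189] | mm [ -10.5 -167.3   18.6] deg [ 0.7 22.9  3.4]
```

Request:
arm_command(
  rows=[
    [[-0.01,-0.13,-0.03],[0.001,0.03,0.004]],
    [[-0.02,-0.27,-0.03],[0.002,0.06,0.008]],
    [[-0.03,-0.4,0],[0.003,0.09,0.012]],
    [[-0.04,-0.53,0.04],[0.003,0.12,0.016]],
    [[-0.042,-0.669,0.074],[0.004,0.1275,0.019]],
  ],
)

```text
clock: 19.1
position: [562.4, -61.9, 168.9]
ee_rot: [0.089, 0.996, -0.001, -0.001]
contact_force: [0.2, 0.4, -1.9]
gripper_width: 55.1
grasp_force: 64.6
```

Request:
arm_command(
  rows=[
    [[-0.042,0,0],[0,0,0]],
    [[0,0,0],[0,0,0]],
  ],
)

```text
clock: 19.3
position: [561.6, -61.8, 168.0]
ee_rot: [0.089, 0.996, -0.001, -0.001]
contact_force: [-0.1, 0.5, -2.1]
gripper_width: 54.8
grasp_force: 64.6
```

```bash
python3 - <<'E'
from h import *
s=arm.read_state();print(s['joints'].round(3),s['position'].round(1))
rel([520,-257,60],rot(np.radians(-13.3)))
E
```

```text
[ 0.179  0.338 -0.233  0.003 -1.002 -1.93 ] [561.6 -61.8 168. ]
shift [ 0.0241 -0.7966  0.4347] turn [-0.001  -0.0004  0.017 ] | mm [   6.  -199.2  108.7] deg [-0.2 -0.1  3.1]
```

Request:
arm_command(
  rows=[
    [[0.006,-0.19,0],[0,0,0.005]],
    [[0.012,-0.38,0.0],[0,0,0.01]],
    [[0.018,-0.56,0.06],[0,0,0.015]],
    [[0.024,-0.7,0.15],[0,0,0.017]],
    [[0.024,-0.797,0.26],[-0.001,0,0.017]],
  ],
)

```text
clock: 19.8
position: [518.8, -256.8, 105.2]
ee_rot: [0.115, 0.993, 0.0, 0.001]
contact_force: [0.2, 0.2, -1.3]
gripper_width: 54.9
grasp_force: 64.7
```

Request:
arm_command(
  rows=[
    [[0,0,0.1],[0,0,0]],
    [[0,0,0.17],[0,0,0]],
    [[0,0,0.17],[0,0,0]],
    [[0,0,0.17],[0,0,0]],
  ],
)

```text
clock: 20.2
position: [519.4, -254.8, 62.9]
ee_rot: [0.114, 0.994, 0.0, -0.0]
contact_force: [-0.2, -0.2, -0.9]
gripper_width: 55.0
grasp_force: 64.6
```

```bash
python3 - <<'E'
from h import *
rel([520,-257,1.5],rot(np.radians(-13.3)))
E
```

```text
shift [-0.0044 -0.0081  0.2455] turn [ 0.0003 -0.0003  0.0014] | mm [-1.1 -2.  61.4] deg [ 0.  -0.1  0.3]
```

Request:
arm_command(
  rows=[
    [[-0.004,-0.008,0.07],[0,0,0]],
    [[-0.004,-0.008,0.14],[0,0,0]],
    [[-0.004,-0.008,0.19],[0,0,0]],
    [[-0.004,-0.008,0.225],[0,0,0]],
    [[-0.004,-0.008,0.244],[0,0,0]],
  ],
)

```text
clock: 20.7
position: [520.2, -257.2, 1.6]
ee_rot: [0.114, 0.994, 0.001, -0.0]
contact_force: [-0.3, 0.3, -1.3]
gripper_width: 54.7
grasp_force: 64.7
```

Request:
arm_command(
  rows=[
    [[0,0,0],[0,0,0]],
    [[0,0,0],[0,0,0]],
  ],
)

```text
clock: 20.9
position: [520.4, -257.4, 2.3]
ee_rot: [0.114, 0.993, 0.001, 0.0]
contact_force: [-0.5, 0.6, -1.6]
gripper_width: 54.9
grasp_force: 64.7
```

Request:
arm_command(
  rows=[
    [[0,0,0],[0,0,0]],
    [[0,0,0],[0,0,0]],
    [[0,0,-0.03],[0,0,0]],
    [[0,0,-0.12],[0,0,0]],
    [[0,0,-0.22],[0,0,0]],
  ],
  grip=0.85,
)

```text
clock: 21.4
position: [519.5, -257.4, 57.4]
ee_rot: [0.114, 0.993, 0.001, -0.001]
contact_force: [0.4, 0.5, -0.1]
gripper_width: 72.8
grasp_force: 0.0
```

Request:
arm_command(
  rows=[
    [[0,0,-0.15],[0,0,0]],
    [[0,0,-0.3],[0,0,0]],
    [[0,0,-0.3],[0,0,0]],
    [[0,0,-0.3],[0,0,0]],
  ],
)

```text
clock: 21.8
position: [520.4, -257.6, 133.5]
ee_rot: [0.114, 0.993, 0.001, 0.001]
contact_force: [-0.5, -0.5, -0.4]
gripper_width: 72.5
grasp_force: 0.0
```

```bash
cat > look.py <<'E'
from h import *
import sys
def look(q,h):
    im,d=arm.get_image('wrist'); P=pts('wrist',d); r=arm.spot_in('wrist',q)[0]; u,v=np.round(r['position']).astype(int)
    m=comp(P,u,v,h-4,h+4); print(r['score'],u,v,P[v,u].round(),rect(P,m)); return P
if __name__=='__main__':
    look(sys.argv[1],float(sys.argv[2])); print(arm.read_state()['position'])
    rel([516.1,-256.1,60],rot(np.radians(-13.3),np.radians(-18)))
E
python3 look.py thick_case 26
```

```text
0.73 252 153 [ 486. -252.   25.] (array([ 492. , -250.2]), array([ 56.1, 103.7]), 77.4, 24.9)
[ 519.11550401 -257.30703747  131.12223306]
shift [0.0122 0.0015 0.2845] turn [0.0004 0.0993 0.001 ] | mm [ 3.1  0.4 71.1] deg [ 0.1 17.9  0.2]
```

Request:
arm_command(
  rows=[
    [[0.015,0.004,0.07],[0,0.03,0]],
    [[0.015,0.004,0.15],[0,0.06,0.002]],
    [[0.015,0.004,0.22],[0,0.0993,0.004]],
    [[0.015,0.004,0.2845],[0,0.0993,0.004]],
    [[0.015,0.004,0.2845],[0,0.0993,0.004]],
  ],
)

```text
clock: 22.4
position: [514.2, -254.9, 56.0]
ee_rot: [0.119, 0.98, 0.019, -0.159]
contact_force: [-1.1, -0.6, -0.8]
gripper_width: 72.8
grasp_force: 0.0
```

Request:
arm_command(
  rows=[
    [[0,0,0],[0,0,0]],
    [[0,0,0],[0,0,0]],
  ],
)

```text
clock: 22.6
position: [516.5, -255.8, 61.5]
ee_rot: [0.119, 0.981, 0.018, -0.154]
contact_force: [-0.5, -0.9, 1.1]
gripper_width: 72.5
grasp_force: 0.0
```

```bash
python3 - <<'E'
from h import *
rel([515.4,-255.4,2],rot(np.radians(-12.6),np.radians(-18)))
E
```

```text
shift [-0.0685  0.0005  0.2281] turn [ 0.0018  0.0008 -0.0064] | mm [-17.1   0.1  57. ] deg [ 0.3  0.2 -1.2]
```

Request:
arm_command(
  rows=[
    [[-0.02,0,0.07],[0.002,0.001,-0.006]],
    [[-0.04,0,0.13],[0.002,0.001,-0.006]],
    [[-0.054,0,0.18],[0.002,0.001,-0.006]],
    [[-0.064,0,0.212],[0.002,0.001,-0.006]],
    [[-0.0685,0,0.228],[0.002,0.001,-0.006]],
  ],
)

```text
clock: 23.1
position: [514.8, -255.3, 0.3]
ee_rot: [0.109, 0.981, 0.017, -0.157]
contact_force: [-0.1, 0.2, 0.5]
gripper_width: 72.7
grasp_force: 0.0
```

Request:
arm_command(
  rows=[
    [[0,0,0],[0,0,0]],
    [[0,0,0],[0,0,0]],
    [[0,0,0],[0,0,0]],
  ],
)

```text
clock: 23.4
position: [515.8, -255.5, 1.7]
ee_rot: [0.109, 0.982, 0.017, -0.156]
contact_force: [0.7, -0.1, 0.3]
gripper_width: 72.4
grasp_force: 0.0
```

Request:
arm_command(
  rows=[
    [[0,0,0],[0,0,0]],
    [[0,0,0],[0,0,0]],
    [[0,0,0],[0,0,0]],
    [[0,0,0],[0,0,0]],
    [[0,0,0],[0,0,0]],
  ],
  grip=0.5,
)

```text
clock: 23.9
position: [516.2, -255.6, 2.0]
ee_rot: [0.109, 0.982, 0.017, -0.155]
contact_force: [1.8, 1.5, 5.9]
gripper_width: 54.9
grasp_force: 65.7
```

Request:
arm_command(
  rows=[
    [[0.01,0,-0.04],[0,0,0]],
    [[0.04,0,-0.12],[0,0,0]],
    [[0.08,0,-0.26],[0,0,0]],
    [[0.14,0,-0.42],[0,0,0]],
    [[0.2,0,-0.6],[0,0,0]],
  ],
)

```text
clock: 24.4
position: [512.7, -254.5, 159.4]
ee_rot: [0.109, 0.981, 0.018, -0.158]
contact_force: [1.2, 0.7, -2.6]
gripper_width: 55.1
grasp_force: 64.9
```

Request:
arm_command(
  rows=[
    [[0,0,0],[0,0,0]],
    [[0,0,0],[0,0,0]],
  ],
)

```text
clock: 24.6
position: [514.3, -254.8, 160.1]
ee_rot: [0.109, 0.982, 0.017, -0.155]
contact_force: [-0.3, 0.4, -1.9]
gripper_width: 55.4
grasp_force: 65.1
```

```bash
cat >> h.py <<'E'
RT=rot(YB,np.radians(7))  # tool at the rack, case at 25 deg
E
python3 - <<'E'
from h import *
T=bed(82,0,85); print(T.round(1),arm.read_state()['joints'].round(2)); rel(T,RT)
E
```

```text
[557.8 109.4 146.7] [-0.18  0.51 -0.   -0.01 -1.37 -1.6 ]
shift [0.1267 1.4593 0.098 ] turn [ 0.0032 -0.1387 -0.0318] | mm [ 31.7 364.8  24.5] deg [  0.6 -25.   -5.7]
```

Request:
arm_command(
  rows=[
    [[0.01,0.12,-0.02],[0,0,0]],
    [[0.02,0.27,-0.04],[0,0,0]],
    [[0.03,0.43,-0.04],[0,0,0]],
    [[0.05,0.59,-0.04],[0,0,0]],
    [[0.06,0.75,-0.04],[0,0,0]],
  ],
)

```text
clock: 25.1
position: [543.0, -68.1, 171.1]
ee_rot: [0.11, 0.981, 0.017, -0.159]
contact_force: [-0.4, -0.7, -1.3]
gripper_width: 55.2
grasp_force: 65.0
```

Request:
arm_command(
  rows=[
    [[0.015,0.15,0],[0,-0.028,-0.007]],
    [[0.03,0.3,0],[0.001,-0.056,-0.014]],
    [[0.045,0.45,0],[0.002,-0.084,-0.02]],
    [[0.06,0.59,0.05],[0.003,-0.112,-0.027]],
    [[0.0667,0.709,0.1],[0.0032,-0.1387,-0.0318]],
  ],
)

```text
clock: 25.6
position: [559.2, 110.0, 152.9]
ee_rot: [0.06, 0.996, -0.004, 0.06]
contact_force: [1.1, -0.8, -2.0]
gripper_width: 54.7
grasp_force: 64.9
```

Request:
arm_command(
  rows=[
    [[0,0,0],[0,0,0]],
    [[0,0,0],[0,0,0]],
    [[0,0,0],[0,0,0]],
  ],
)

```text
clock: 25.9
position: [560.5, 107.8, 153.9]
ee_rot: [0.061, 0.996, -0.005, 0.059]
contact_force: [0.3, -0.1, -2.2]
gripper_width: 54.9
grasp_force: 65.0
```

```bash
python3 - <<'E'
from h import *
s=arm.read_state(); print(s['joints'].round(2),s['position']); rel(bed(82,0,85),RT)
E
```

```text
[ 0.51  0.31 -0.36  0.1  -0.81 -2.27] [560.53278623 107.83355087 153.87900917]
shift [0.0149 0.005  0.0272] turn [-0.0006 -0.0011 -0.0001] | mm [3.7 1.3 6.8] deg [-0.1 -0.2 -0. ]
```

```bash
sed -i 's/; rel(bed(86,0,3),RB)/; rel(bed(82,0,30),RT); rel(bed(82,0,4),RT)/' inhand.py; python3 inhand.py 24
```

```text
tcp bed [88.2 -1.4 90.4] tilt err deg [ 0.09 18.16  0.05] [ 0.5  0.6 -0.2]
n 24883 plane slopes deg [-0. -0.] top z rel tcp 24.2 (array([65.5, -1.2]), array([ 79.9, 104.1]), 89.5, 114.6) x [ 14.5 116.1] y [-33.7  30.5]
shift [-0.0518  0.006   0.2372] turn [-0.0005 -0.0009 -0.0003] | mm [-12.9   1.5  59.3] deg [-0.1 -0.2 -0.1]
shift [-0.0842  0.0062  0.336 ] turn [-0.0005 -0.0009 -0.0003] | mm [-21.1   1.5  84. ] deg [-0.1 -0.2 -0.1]
```

Request:
arm_command(
  rows=[
    [[-0.005,0.006,0.05],[0,-0.001,0]],
    [[-0.02,0.006,0.1],[0,-0.001,0]],
    [[-0.03,0.006,0.15],[0,-0.001,0]],
    [[-0.04,0.006,0.2],[0,-0.001,0]],
    [[-0.052,0.006,0.237],[0,-0.001,0]],
  ],
)

```text
clock: 26.45
position: [580.6, 106.8, 95.7]
ee_rot: [0.061, 0.996, -0.005, 0.061]
contact_force: [0.2, -0.1, -1.2]
gripper_width: 54.4
grasp_force: 65.0
```

Request:
arm_command(
  rows=[
    [[0,0,0],[0,0,0]],
    [[0,0,0],[0,0,0]],
  ],
)

```text
clock: 26.65
position: [580.7, 107.3, 97.1]
ee_rot: [0.061, 0.996, -0.004, 0.061]
contact_force: [-0.9, -0.5, -0.8]
gripper_width: 54.8
grasp_force: 65.0
```

```bash
python3 inhand.py 24;  python3 - <<'E'
from h import *
im,d=arm.get_image('wrist'); cv2.imwrite('pics/w5.png',im)
E
```

```text
tcp bed [82.2  0.9 30.7] tilt err deg [ 0.04 17.9  -0.05] [ 0.7  1.  -1.1]
n 24871 plane slopes deg [0.2 0.1] top z rel tcp 24.1 (array([59.3,  0.8]), array([104. ,  79.8]), 0.5, 54.8) x [  8.4 110. ] y [-31.3  32.7]
shift [-0.0002 -0.0037  0.0029] turn [-0.0002  0.0005  0.0002] | mm [-0.1 -0.9  0.7] deg [-0.   0.1  0. ]
shift [-0.0322 -0.0037  0.1019] turn [-0.0002  0.0005  0.0002] | mm [-8.  -0.9 25.5] deg [-0.   0.1  0. ]
```

View pics/w5.png

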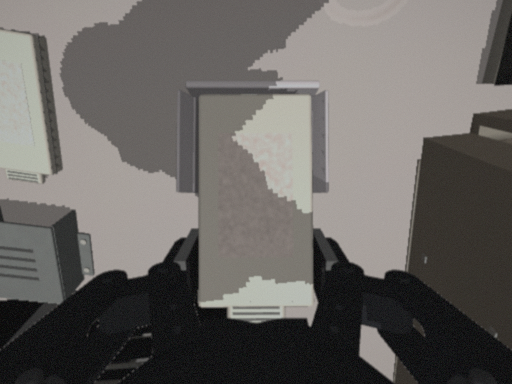

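The case sits centred between the cheeks: case at columns 199-312, cheeks at 178-328, and the backstop just ahead of it at row 88. I'll lower it now.

Request:
arm_command(
  rows=[
    [[-0.008,-0.0037,0.025],[0,0,0]],
    [[-0.016,-0.0037,0.05],[0,0,0]],
    [[-0.022,-0.0037,0.07],[0,0,0]],
    [[-0.028,-0.0037,0.088],[0,0,0]],
    [[-0.032,-0.0037,0.102],[0,0,0]],
  ],
)

```text
clock: 27.25
position: [591.5, 105.1, 72.3]
ee_rot: [0.061, 0.996, -0.004, 0.061]
contact_force: [-0.4, -0.2, -1.7]
gripper_width: 55.1
grasp_force: 65.0
```

Request:
arm_command(
  rows=[
    [[0,0,0],[0,0,0]],
    [[0,0,0],[0,0,0]],
  ],
)

```text
clock: 27.45
position: [591.5, 105.1, 72.9]
ee_rot: [0.061, 0.996, -0.004, 0.061]
contact_force: [-0.2, 0.6, -0.5]
gripper_width: 54.4
grasp_force: 65.0
```

```bash
sed -i 's/; rel(bed(82,0,30),RT); rel(bed(82,0,4),RT)/; rel(bed(82,0,1.5),RT); rel(bed(75,0,1.5),RT)/' inhand.py; python3 inhand.py 24
```

```text
tcp bed [81.7 -0.1  3.9] tilt err deg [ 0.04 17.92 -0.05] [-0.1 -0.8 -1.4]
n 28023 plane slopes deg [-0.  0.] top z rel tcp 24.1 (array([55.2, -0.6]), array([111.2,  79.9]), 1.1, 28.1) x [  0.5 109.4] y [-33.9  33.5]
shift [-0.0042  0.0004  0.0089] turn [-0.0003  0.0004  0.0002] | mm [-1.   0.1  2.2] deg [-0.   0.1  0. ]
shift [0.0224 0.0004 0.0175] turn [-0.0003  0.0004  0.0002] | mm [5.6 0.1 4.4] deg [-0.   0.1  0. ]
```

Request:
arm_command(
  rows=[
    [[-0.001,0,0.003],[0,0,0]],
    [[-0.002,0,0.006],[0,0,0]],
    [[-0.003,0,0.008],[0,0,0]],
    [[-0.003,0,0.008],[0,0,0]],
  ],
)

```text
clock: 27.9
position: [592.5, 105.1, 71.3]
ee_rot: [0.061, 0.996, -0.004, 0.062]
contact_force: [-0.6, -0.2, -0.5]
gripper_width: 55.0
grasp_force: 65.3
```

Request:
arm_command(
  rows=[
    [[0.004,0,0.001],[0,0,0]],
    [[0.008,0,0.003],[0,0,0]],
    [[0.012,0,0.004],[0,0,0]],
    [[0.016,0,0.005],[0,0,0]],
    [[0.016,0,0.005],[0,0,0]],
  ],
)

```text
clock: 28.4
position: [588.5, 105.5, 69.3]
ee_rot: [0.061, 0.996, -0.004, 0.061]
contact_force: [-0.1, 0.1, -0.2]
gripper_width: 54.8
grasp_force: 65.3
```

Request:
arm_command(
  rows=[
    [[0.004,0,0.0015],[0,0,0]],
    [[0.008,0,0.003],[0,0,0]],
    [[0.008,0,0.003],[0,0,0]],
  ],
)

```text
clock: 28.7
position: [587.2, 105.8, 68.7]
ee_rot: [0.061, 0.996, -0.004, 0.062]
contact_force: [1.3, -1.4, 1.1]
gripper_width: 55.0
grasp_force: 65.3
```

Request:
arm_command(
  rows=[
    [[0.003,0,0.001],[0,0,0]],
    [[0.006,0,0.002],[0,0,0]],
    [[0.006,0,0.002],[0,0,0]],
  ],
)

```text
clock: 29.0
position: [587.1, 105.9, 68.9]
ee_rot: [0.06, 0.996, -0.004, 0.063]
contact_force: [4.7, -4.0, 2.8]
gripper_width: 54.6
grasp_force: 65.4
```

```bash
python3 inhand.py 24
```

```text
tcp bed [75.9  0.   2. ] tilt err deg [-0.02 17.73 -0.06] [ 4.5 -3.7  3.1]
n 27155 plane slopes deg [0.  0.1] top z rel tcp 24.2 (array([52.5, -0. ]), array([ 79.8, 105.3]), 89.9, 26.1) x [  0.4 103.6] y [-33.   32.6]
shift [-0.0239 -0.0002 -0.0056] turn [0.     0.0015 0.0004] | mm [-6.  -0.1 -1.4] deg [0.  0.3 0.1]
shift [ 0.0027 -0.0002  0.0029] turn [0.     0.0015 0.0004] | mm [ 0.7 -0.   0.7] deg [0.  0.3 0.1]
```

Request:
arm_command(
  rows=[
    [[0,0,0],[0,0,0]],
    [[0,0,0],[0,0,0]],
    [[0,0,0],[0,0,0]],
    [[0,0,0],[0,0,0]],
    [[0,0,-0.04],[0,0,0]],
  ],
  grip=0.85,
)

```text
clock: 29.55
position: [582.9, 105.6, 76.4]
ee_rot: [0.061, 0.996, -0.005, 0.06]
contact_force: [-0.4, -0.0, -1.2]
gripper_width: 72.6
grasp_force: 0.0
```

Request:
arm_command(
  rows=[
    [[0,0,-0.1],[0,0,0]],
    [[0,0,-0.2],[0,0,0]],
    [[0,0,-0.35],[0,0,0]],
    [[0.02,0,-0.5],[0,0,0]],
    [[0.03,0,-0.55],[0,0,0]],
  ],
)

```text
clock: 30.05
position: [561.2, 110.0, 218.5]
ee_rot: [0.06, 0.996, -0.002, 0.065]
contact_force: [0.4, 0.8, 0.9]
gripper_width: 72.5
grasp_force: 0.0
```

Request:
arm_command(
  rows=[
    [[0,0,0],[0,0,0]],
    [[0,0,0],[0,0,0]],
  ],
)

```text
clock: 30.25
position: [559.2, 109.0, 212.4]
ee_rot: [0.061, 0.996, -0.004, 0.061]
contact_force: [0.0, -0.8, -0.8]
gripper_width: 73.0
grasp_force: 0.0
```

```bash
cat > seat.py <<'E'
from h import *
import sys
h=float(sys.argv[1]); im,d=arm.get_image('wrist'); P=pts('wrist',d); M=RB.as_matrix()*[-1,1,-1]; b=(P-B)@M
m=(abs(b[...,2]-h)<4)&(abs(b[...,1])<30.5)&(b[...,0]>-3)&(b[...,0]<118)
m=cv2.morphologyEx(m.astype(np.uint8),cv2.MORPH_OPEN,np.ones((5,5)))>0
q=b[m]; k=np.linalg.lstsq(np.c_[q[:,:2],np.ones(len(q))],q[:,2],rcond=None)[0]
print(m.sum(),rect(b,m),np.degrees(np.arctan(k[:2])).round(2))
E
python3 seat.py 26; python3 - <<'E'
from h import *
s=arm.read_state(); print(s['joints'].round(2),s['position'].round(1)); rel([508,-76,140],rot(np.radians(-15.5),np.radians(-18)))
E
```

```text
5758 (array([51.4,  0.1]), array([104. ,  55.9]), 0.2, 25.3) [-0.11 -0.02]
[ 0.52  0.25 -0.28  0.09 -0.95 -2.26] [559.1 108.8 211.6]
shift [ 0.1468 -0.758   0.2724] turn [-0.0053  0.1382  0.0474] | mm [  36.7 -189.5   68.1] deg [-0.9 24.9  8.5]
```

The thick case is seated: centre x 51.4, y 0.1, parallel to the bed. Next is the thin case.

Request:
arm_command(
  rows=[
    [[0.03,-0.16,0],[-0.001,0.03,0.01]],
    [[0.06,-0.32,0],[-0.002,0.06,0.02]],
    [[0.09,-0.48,0],[-0.003,0.09,0.03]],
    [[0.12,-0.63,0.1],[-0.004,0.12,0.04]],
    [[0.147,-0.758,0.272],[-0.0053,0.1382,0.0474]],
  ],
)

```text
clock: 30.8
position: [510.8, -75.3, 144.2]
ee_rot: [0.134, 0.979, 0.022, -0.153]
contact_force: [1.1, -0.1, -0.8]
gripper_width: 72.6
grasp_force: 0.0
```

Request:
arm_command(
  rows=[
    [[0,0,0],[0,0,0]],
    [[0,0,0],[0,0,0]],
    [[0,0,0],[0,0,0]],
  ],
)

```text
clock: 31.1
position: [509.9, -72.9, 144.7]
ee_rot: [0.133, 0.979, 0.021, -0.153]
contact_force: [-0.0, -0.7, 0.6]
gripper_width: 72.7
grasp_force: 0.0
```

```bash
python3 - <<'E'
from h import *
from look import look
P=look('thin_case',16); m=box(P,430,570,-130,-20,12,20); m=cv2.morphologyEx(m.astype(np.uint8),cv2.MORPH_OPEN,np.ones((9,9)))>0
c,s,a,z=rect(P,m); print(c,s,a,z); print(arm.read_state()['position'])
yaw=np.radians(a-90); d=np.array([np.cos(yaw),np.sin(yaw)]); t=np.array(c)+24*d; print(t)
rel([*t,1],rot(yaw,np.radians(-18)))
E
```

```text
0.63 254 209 [498. -70.  18.] (array([494.9, -70.4]), array([ 55.6, 102.9]), 74.7, 17.0)
[494.8 -70.4] [ 55.4 102.9] 74.6 17.0
[510.15632172 -72.32472889 145.78895337]
[517.9382897  -76.77334682]
shift [-0.2091 -0.0103  0.5412] turn [0.0007 0.0017 0.0004] | mm [-52.3  -2.6 135.3] deg [0.1 0.3 0.1]
```

Request:
arm_command(
  rows=[
    [[-0.05,-0.01,0.13],[0.001,0.002,0]],
    [[-0.1,-0.01,0.26],[0.001,0.002,0]],
    [[-0.14,-0.01,0.37],[0.001,0.002,0]],
    [[-0.17,-0.01,0.44],[0.001,0.002,0]],
    [[-0.19,-0.01,0.488],[0.001,0.002,0]],
  ],
)

```text
clock: 31.7
position: [516.7, -76.6, 13.7]
ee_rot: [0.132, 0.979, 0.021, -0.157]
contact_force: [0.3, 0.3, 1.2]
gripper_width: 72.4
grasp_force: 0.0
```

Request:
arm_command(
  rows=[
    [[-0.005,0,0.015],[0,0,0]],
    [[-0.01,0,0.03],[0,0,0]],
    [[-0.015,0,0.043],[0,0,0]],
    [[-0.0185,0,0.053],[0,0,0]],
    [[-0.0185,0,0.053],[0,0,0]],
  ],
)

```text
clock: 32.2
position: [516.7, -77.6, 0.1]
ee_rot: [0.133, 0.978, 0.021, -0.157]
contact_force: [0.1, 1.0, 0.8]
gripper_width: 72.7
grasp_force: 0.0
```

```bash
python3 - <<'E'
from h import *
rel([517.9,-76.8,1],rot(np.radians(-15.4),np.radians(-18)))
E
```

```text
shift [-0.0024  0.0045 -0.0047] turn [-0.0003 -0.0011 -0.0003] | mm [-0.6  1.1 -1.2] deg [-0.1 -0.2 -0.1]
```

Request:
arm_command(
  rows=[
    [[-0.002,0.0045,-0.004],[0,0,0]],
    [[-0.002,0.0045,-0.004],[0,0,0]],
  ],
)

```text
clock: 32.4
position: [518.1, -76.8, 1.0]
ee_rot: [0.133, 0.979, 0.021, -0.156]
contact_force: [-0.3, 1.0, 0.5]
gripper_width: 72.4
grasp_force: 0.0
```

Request:
arm_command(
  rows=[
    [[0,0,0],[0,0,0]],
    [[0,0,0],[0,0,0]],
    [[0,0,0],[0,0,0]],
    [[0,0,0],[0,0,0]],
    [[0,0,0],[0,0,0]],
  ],
  grip=0.5,
)

```text
clock: 32.9
position: [518.4, -76.8, 1.2]
ee_rot: [0.132, 0.979, 0.021, -0.156]
contact_force: [1.5, 0.3, 6.3]
gripper_width: 54.2
grasp_force: 64.1
```

Request:
arm_command(
  rows=[
    [[0.01,0,-0.04],[0,0,0]],
    [[0.04,0,-0.12],[0,0,0]],
    [[0.08,0,-0.26],[0,0,0]],
    [[0.14,0,-0.42],[0,0,0]],
    [[0.2,0,-0.61],[0,0,0]],
  ],
)

```text
clock: 33.4
position: [516.1, -76.5, 161.5]
ee_rot: [0.133, 0.978, 0.021, -0.159]
contact_force: [1.6, -0.5, -0.6]
gripper_width: 54.5
grasp_force: 63.6
```

Request:
arm_command(
  rows=[
    [[0,0,-0.1],[0,0,0]],
    [[0,0,-0.1],[0,0,0]],
    [[0,0,-0.1],[0,0,0]],
  ],
)

```text
clock: 33.7
position: [524.7, -78.4, 184.6]
ee_rot: [0.133, 0.978, 0.021, -0.157]
contact_force: [-0.1, 0.6, -2.2]
gripper_width: 54.1
grasp_force: 63.6
```

```bash
python3 - <<'E'
from h import *
T=bed(82,0,105); print(T.round(1)); rel(T,RT)
E
```

```text
[549.4 110.5 164.8]
shift [0.0764 0.7544 0.1081] turn [ 0.0045 -0.1401 -0.0473] | mm [ 19.1 188.6  27. ] deg [  0.8 -25.2  -8.5]
```

Request:
arm_command(
  rows=[
    [[0.015,0.15,0],[0,-0.03,-0.01]],
    [[0.03,0.3,0],[0.001,-0.06,-0.02]],
    [[0.045,0.45,0],[0.002,-0.09,-0.03]],
    [[0.06,0.6,0.04],[0.003,-0.12,-0.04]],
    [[0.0764,0.7544,0.09],[0.0045,-0.1401,-0.0473]],
  ],
)

```text
clock: 34.2
position: [549.5, 110.8, 167.7]
ee_rot: [0.06, 0.996, -0.005, 0.061]
contact_force: [0.4, -0.5, -1.6]
gripper_width: 54.8
grasp_force: 63.6
```

Request:
arm_command(
  rows=[
    [[0,0,0],[0,0,0]],
    [[0,0,0],[0,0,0]],
    [[0,0,0],[0,0,0]],
    [[0,0,0],[0,0,0]],
  ],
)

```text
clock: 34.6
position: [551.5, 108.7, 168.8]
ee_rot: [0.062, 0.996, -0.004, 0.061]
contact_force: [0.3, -0.4, -0.4]
gripper_width: 54.4
grasp_force: 63.7
```

```bash
sed -i 's/; rel(bed(82,0,1.5),RT); rel(bed(75,0,1.5),RT)/; rel(bed(82,0,50),RT); rel(bed(82,0,30),RT)/' inhand.py; python3 inhand.py 15
```

```text
tcp bed [ 86.   -1.4 107.8] tilt err deg [ 0.08 17.99  0.06] [-0.   1.1 -0.5]
n 22488 plane slopes deg [-0.3 -0. ] top z rel tcp 14.7 (array([67.1, -1.7]), array([115.5,  79.8]), 1.1, 122.5) x [ 10.7 123.2] y [-31.1  29. ]
shift [-0.0563  0.0061  0.2247] turn [-0.0004  0.0001 -0.0004] | mm [-14.1   1.5  56.2] deg [-0.1  0.  -0.1]
shift [-0.081   0.0062  0.3008] turn [-0.0004  0.0001 -0.0004] | mm [-20.2   1.6  75.2] deg [-0.1  0.  -0.1]
```

Request:
arm_command(
  rows=[
    [[-0.01,0.006,0.05],[0,0,0]],
    [[-0.02,0.006,0.1],[0,0,0]],
    [[-0.035,0.006,0.15],[0,0,0]],
    [[-0.05,0.006,0.2],[0,0,0]],
    [[-0.056,0.006,0.225],[0,0,0]],
  ],
)

```text
clock: 35.15
position: [572.0, 108.2, 112.9]
ee_rot: [0.061, 0.996, -0.005, 0.06]
contact_force: [-1.1, -0.8, -1.2]
gripper_width: 54.4
grasp_force: 63.7
```

Request:
arm_command(
  rows=[
    [[0,0,0],[0,0,0]],
    [[0,0,0],[0,0,0]],
  ],
)

```text
clock: 35.35
position: [572.3, 108.8, 115.0]
ee_rot: [0.06, 0.996, -0.004, 0.061]
contact_force: [0.2, 0.0, 0.0]
gripper_width: 54.8
grasp_force: 63.7
```

```bash
python3 inhand.py 15
```

```text
tcp bed [82.   1.3 50.5] tilt err deg [ 0.02 17.93 -0.07] [ 0.2 -0.  -0.4]
n 22516 plane slopes deg [-0.2  0.1] top z rel tcp 14.7 (array([63.1,  1.4]), array([ 79.6, 115.2]), 89.8, 65.2) x [  6.7 119. ] y [-28.9  31.7]
shift [-0.0008 -0.005   0.0019] turn [-0.0002  0.0004  0.0004] | mm [-0.2 -1.3  0.5] deg [-0.   0.1  0.1]
shift [-0.0254 -0.005   0.078 ] turn [-0.0002  0.0004  0.0004] | mm [-6.3 -1.3 19.5] deg [-0.   0.1  0.1]
```

Request:
arm_command(
  rows=[
    [[-0.006,-0.005,0.02],[0,0,0]],
    [[-0.012,-0.005,0.04],[0,0,0]],
    [[-0.018,-0.005,0.056],[0,0,0]],
    [[-0.022,-0.005,0.068],[0,0,0]],
    [[-0.0254,-0.005,0.078],[0,0,0]],
  ],
)

```text
clock: 35.9
position: [580.7, 106.4, 96.1]
ee_rot: [0.06, 0.996, -0.004, 0.061]
contact_force: [-0.3, 0.5, -1.0]
gripper_width: 54.3
grasp_force: 63.7
```

Request:
arm_command(
  rows=[
    [[-0.001,0,0.003],[0,0,0]],
    [[-0.002,0,0.006],[0,0,0]],
    [[-0.003,0,0.009],[0,0,0]],
    [[-0.003,0,0.009],[0,0,0]],
    [[-0.003,0,0.009],[0,0,0]],
  ],
)

```text
clock: 36.4
position: [581.7, 106.4, 94.5]
ee_rot: [0.06, 0.996, -0.004, 0.061]
contact_force: [-0.2, 0.9, -0.7]
gripper_width: 54.3
grasp_force: 63.7
```

```bash
python3 inhand.py 15
```

```text
tcp bed [81.7 -0.1 27.5] tilt err deg [ 0.03 17.95 -0.06] [ 0.  -0.8 -0.5]
n 26507 plane slopes deg [-0.2  0.1] top z rel tcp 14.7 (array([58.6, -0.2]), array([ 80. , 124.1]), 90.0, 42.2) x [ -2.4 118.8] y [-39.4  39.2]
shift [ 0.0267  0.0005 -0.0858] turn [-0.0002  0.0003  0.0003] | mm [  6.7   0.1 -21.4] deg [-0.   0.1  0.1]
shift [ 0.0021  0.0006 -0.0097] turn [-0.0002  0.0003  0.0003] | mm [ 0.5  0.1 -2.4] deg [-0.   0.1  0.1]
```

Request:
arm_command(
  rows=[
    [[0.004,0,0.003],[0,0,0]],
    [[0.008,0,0.005],[0,0,0]],
    [[0.012,0,0.006],[0,0,0]],
    [[0.016,0,0.007],[0,0,0]],
    [[0.016,0,0.007],[0,0,0]],
  ],
)

```text
clock: 36.95
position: [577.9, 106.9, 92.3]
ee_rot: [0.06, 0.996, -0.004, 0.061]
contact_force: [0.9, -0.1, 1.0]
gripper_width: 54.5
grasp_force: 63.8
```

Request:
arm_command(
  rows=[
    [[0.003,0,0.001],[0,0,0]],
    [[0.006,0,0.002],[0,0,0]],
    [[0.006,0,0.002],[0,0,0]],
  ],
)

```text
clock: 37.25
position: [577.8, 107.0, 92.4]
ee_rot: [0.06, 0.996, -0.004, 0.063]
contact_force: [4.4, -3.6, 3.3]
gripper_width: 54.6
grasp_force: 64.0
```

Request:
arm_command(
  rows=[
    [[0.003,0,0.001],[0,0,0]],
    [[0.006,0,0.002],[0,0,0]],
    [[0.006,0,0.002],[0,0,0]],
  ],
)

```text
clock: 37.55
position: [577.7, 107.1, 92.5]
ee_rot: [0.06, 0.996, -0.004, 0.064]
contact_force: [7.2, -6.1, 4.1]
gripper_width: 54.3
grasp_force: 64.1
```

```bash
python3 inhand.py 15
```

```text
tcp bed [77.2  0.1 27.5] tilt err deg [-0.05 17.66 -0.11] [ 7.  -5.5  4.3]
n 26414 plane slopes deg [-0.3  0.1] top z rel tcp 14.7 (array([56.5,  0.1]), array([120.1,  80. ]), 0.0, 42.2) x [ -2.6 114.2] y [-39.2  39.3]
shift [ 0.0092 -0.0003 -0.0917] turn [0.0002 0.0019 0.0006] | mm [  2.3  -0.1 -22.9] deg [0.  0.3 0.1]
shift [-0.0151 -0.0004 -0.0154] turn [0.0002 0.0019 0.0006] | mm [-3.8 -0.1 -3.9] deg [0.  0.3 0.1]
```

Request:
arm_command(
  rows=[
    [[-0.006,0,-0.002],[0,0,0]],
    [[-0.006,0,-0.002],[0,0,0]],
  ],
)

```text
clock: 37.8
position: [577.8, 107.0, 92.3]
ee_rot: [0.06, 0.996, -0.004, 0.063]
contact_force: [5.2, -3.5, 3.7]
gripper_width: 54.1
grasp_force: 64.0
```

Request:
arm_command(
  rows=[
    [[0,0,0],[0,0,0]],
    [[0,0,0],[0,0,0]],
    [[0,0,0],[0,0,0]],
    [[0,0,0],[0,0,0]],
    [[0,0,-0.04],[0,0,0]],
  ],
  grip=0.85,
)

```text
clock: 38.3
position: [573.9, 106.7, 100.0]
ee_rot: [0.061, 0.996, -0.005, 0.059]
contact_force: [-0.9, 0.1, -0.0]
gripper_width: 72.5
grasp_force: 0.0
```

Request:
arm_command(
  rows=[
    [[0,0,-0.1],[0,0,0]],
    [[0,0,-0.2],[0,0,0]],
    [[0,0,-0.35],[0,0,0]],
    [[0.02,0,-0.5],[0,0,0]],
    [[0.03,0,-0.55],[0,0,0]],
  ],
)

```text
clock: 38.8
position: [552.3, 110.9, 242.3]
ee_rot: [0.06, 0.996, -0.002, 0.065]
contact_force: [0.8, 0.1, -0.3]
gripper_width: 72.6
grasp_force: 0.0
```

Request:
arm_command(
  rows=[
    [[0,0,0],[0,0,0]],
    [[0,0,0],[0,0,0]],
  ],
)

```text
clock: 39.0
position: [550.4, 110.0, 236.2]
ee_rot: [0.061, 0.996, -0.004, 0.061]
contact_force: [-0.6, -1.8, -0.7]
gripper_width: 72.7
grasp_force: 0.0
```

```bash
python3 seat.py 42; python3 - <<'E'
from h import *
im,d=arm.get_image('wrist'); cv2.imwrite('pics/w6.png',im)
im,d=arm.get_image('scene'); cv2.imwrite('pics/s6.png',cv2.resize(im[130:290,100:350],None,fx=3.2,fy=3.2))
E
```

```text
5557 (array([50.5, -0. ]), array([106.5,  59.7]), 0.1, 41.4) [-0.3   0.05]
```

View pics/w6.png

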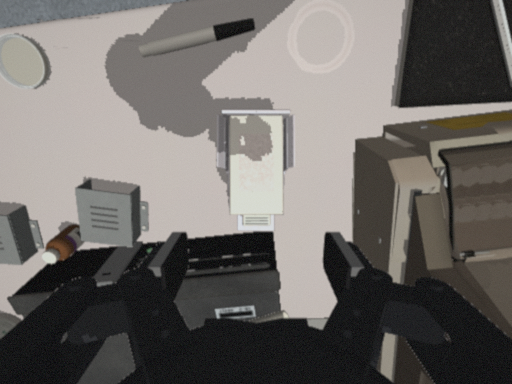

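View pics/s6.png

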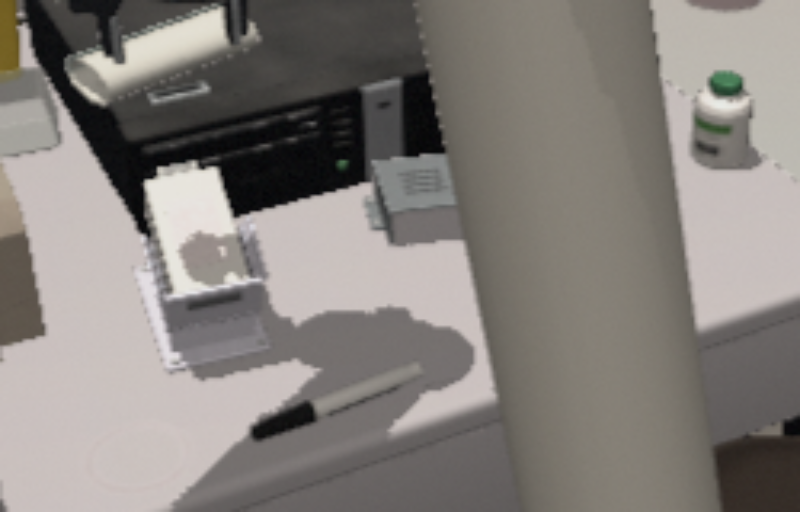

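The wrist view shows the thin case at (256,165), flat and centred between the cheeks with its end against the backstop at row 113 and its tab up the slope. The scene view shows the stack at (195,225), with the marker and green bottle still in place.

```bash
python3 -c "
from bench import arm
print(arm.job_done())"
```

```text
the job is handed in; nothing more can be done
None
```

Both cases are stacked on the rack, the thick one on the bed and the thin one on top, each label up with its plain end against the backstop and its tab up the slope; the job was handed in at about 39 s of the 72 s limit, and no verdict was returned.

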